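# Brush out the leaning glass jar and close it

### The job

Take the bottle brush from its stand and brush out the glass jar that leans in the wooden rest: three full strokes, each right down to the jar's bottom and back up to its mouth. Then hang the brush back in the fork of its stand as it was, and close the jar with its steel lid, rim down and fully home. The jar stays leaning in its rest; drop nothing and leave the other things on the desk where they are.

Things in the scene. Friction and masses are not known exactly. Their poses are not given: they have to be found in the camera images.
- brush: Bottle brush, 200 mm long, 0.09 kg, round about its z: off-white bristle head z = 0 to 85 mm, steel wire stem 6.4 mm thick to 120, wooden collar 34 mm across to 125, plain round wooden handle 18 mm across to 200 mm. Origin at the bristle tip, z along the shaft to the handle's end. It hangs loose and upright in the stand by its collar, bristles down.
- brush_tip (a point): The bristle tip, the brush's origin. The bristle head is 54 mm across, soft at its edge (it gives way), with a firm core 42 mm across that narrows to a rounded nose over the last 18 mm before the tip.
- brush_collar (a point): Centre of the collar's underside, 120 mm above the bristle tip on the brush's axis.
- brush_grip (a point): Point on the handle's axis to grip, 162 mm above the bristle tip and 38 mm below the handle's end.
- stand: Heavy fixed steel brush stand; origin under the centre of its 110 x 100 x 12 mm base, z up. A 14 mm post at x = +34 mm carries a level forked plate, x = -48 to +44 mm, 52 mm wide along y, 6 mm thick, top at z = 150 mm. The slot in its middle is 16 mm wide along x, open at x = -48 mm, ending at x = -12 mm. A lip on the open end of both prongs stands 4 mm above the plate.
- stand_seat (a point): Where the middle of the collar's underside lies when the brush hangs: (-20, 0, 150) mm in the stand's frame, on the plate over the slot. To take the brush out, lift it more than 4 mm (at most 25 mm), draw it out along the stand's -x by 60 mm or more until its bristles are clear of the plate; hang it back the same way.
- rest: Fixed plywood jar rest; origin under the centre of its 160 x 96 x 12 mm base, z up. A sloping bed between two side cheeks (outer width 82 mm) and a foot ledge carry the jar, leaning 30 degrees from vertical towards the rest's -x. Bed (on the jar's lower, -x side) and cheeks reach 87 and 82 mm up the 110 mm jar.
- rest_seat (a point): Where the centre of the jar's underside lies when the jar is in the rest: (30, 0, 46) mm in the rest's frame.
- jar: Straight round clear-glass jar, 110 mm tall, 64 mm across outside, 58 mm inside, bottom 6 mm thick (inner floor at z = 6 mm), 0.32 kg; origin at the centre of its underside, z along its axis to the open mouth, which leans 30 degrees from vertical towards the rest's -x (the robot's side). It lies loose in the rest by its weight.
- jar_mouth (a point): Centre of the jar's mouth, at z = 110 mm on the jar's axis.
- lid: Slip-on stainless steel lid, 76 mm across, 0.10 kg, lying rim down on the desk; origin at the centre of its rim's lower edge, z up to the knob. Skirt 71 mm across inside, 12 mm deep; top at z = 12 to 16 mm; knob 20 mm across, z = 22 to 41 mm, on a 12 mm neck. Home on the jar, the glass rim touches the lid's top from inside: its origin is then at z = 98 mm on the jar's axis.
- lid_knob (a point): On the lid's axis in the knob, 38 mm above the lid's origin: TCP here grips the knob with the fingertips just above the lid's top.
- tub: Bystander: white screw-top tub, 60 mm across, 58 mm tall; origin at its underside.
- inkwell: Bystander: small dark round bottle, 48 mm across, 42 mm tall; origin at its underside.
- petri: Bystander: flat clear covered dish, 94 mm across, 24 mm tall; origin at its underside.
- swab_jar: Bystander: wider upright glass jar full of cotton swabs, closed with its own steel lid, 84 mm across, 119 mm tall; origin at its underside.
- brush_pot: Bystander: white pot of paint brushes, 72 mm across, about 235 mm tall with the brushes; origin at its underside.
- tweezers: Bystander: steel tweezers lying flat along their x, 137 mm long, 7 mm high; origin at the middle, on the desk.
Mind the look-alikes: they are no part of the job. Leave any orange look-alike of the rest alone.

How it is judged (in metres and radians):
On the way, in this order (a step that is already met when the one before it is completed fails the run):
1. first stroke: bristle tip down at the jar's bottom (within 12 mm of its glass floor), brush in the fingers (x of brush_tip in the frame of jar between -0.03 and 0.03 m and y of brush_tip in the frame of jar between -0.03 and 0.03 m and z of brush_tip in the frame of jar between 0 and 0.018 m and contact force between the fingers and brush above 0.5 N), for 0.05 s.
2. first stroke: bristle tip drawn back up near the mouth (less than 30 mm below the rim, or farther out along the jar's axis) (x of brush_tip in the frame of jar between -0.03 and 0.03 m and y of brush_tip in the frame of jar between -0.03 and 0.03 m and z of brush_tip in the frame of jar above 0.08 m and contact force between the fingers and brush above 0.5 N), for 0.05 s.
3. second stroke: bristle tip down at the jar's bottom (within 12 mm of its glass floor), brush in the fingers (all of step 1), for 0.05 s.
4. second stroke: bristle tip drawn back up near the mouth (less than 30 mm below the rim, or farther out along the jar's axis) (all of step 2), for 0.05 s.
5. third stroke: bristle tip down at the jar's bottom (within 12 mm of its glass floor), brush in the fingers (all of step 3), for 0.05 s.
6. third stroke: bristle tip drawn back up near the mouth (less than 30 mm below the rim, or farther out along the jar's axis) (all of step 4), for 0.05 s.
At the end, for the whole second after the job is handed in: Lid home on the jar, rim down (origin 93 to 101.5 mm up the jar, 7 mm of its axis, 4 degrees); jar in its rest (8 mm of the seat point, leaning 26 to 34 degrees); brush hanging in the stand (collar 12 mm of the seat point in plan, 4 mm in height, upright to 5.7 degrees); all three at rest (z of lid in the frame of jar between 0.093 and 0.1015 m and x of lid in the frame of jar between -0.007 and 0.007 m and y of lid in the frame of jar between -0.007 and 0.007 m and angle between the z axis of lid and the z axis of jar, either way round below 0.07 rad and distance between jar and rest_seat below 0.008 m and angle between jar's own z axis and vertical between 0.45 and 0.6 rad and horizontal distance between brush_collar and stand_seat below 0.012 m and z of brush_collar in the frame of stand_seat between -0.004 and 0.004 m and angle between brush's own z axis and vertical below 0.1 rad and linear speed of each of lid, jar, brush below 0.02 m/s); the robot touches nothing.
It fails at once if the jar is pulled or knocked out of its place in the rest (more than 20 mm) (distance between jar and rest_seat above 0.02 m).
It fails at once if the brush is dropped (falls free faster than 0.5 m/s) (contact force between the fingers and brush below 0.01 N and linear speed of brush above 0.5 m/s).
It fails at once if the lid is dropped (falls free faster than 0.5 m/s) (contact force between the fingers and lid below 0.01 N and linear speed of lid above 0.5 m/s).
It fails at once if a bystander is moved more than 30 mm (distance of any of tub, inkwell, petri, swab_jar, brush_pot, tweezers from where it was at the start of the episode above 0.03 m).
It also fails if it takes over 67 s, if anything falls off the work surface, if the arm or the gripper's body presses on something with over 40 N, if the wrist force passes 120 N, or if a joint passes its speed limit or range.

### The arm

A 6-joint arm with a two-finger parallel gripper is mounted at the origin on the work surface. World frame = base frame: x ahead of the robot, y to its left, z up, the work surface at z = 0. Lengths are in mm, angles in rad, forces in N, time in s.
With the tool pointing down it reaches from about 300 to 775 mm from the base axis. Payload 14.6 kg.
Tool frame: the origin (TCP) lies between the finger pads, 19 mm behind the fingertips; this is the grasp point; z points along the fingers, y is the line along which they close (so a half turn about z gives the same grasp; the last joint's range is limited). The gripper opens to 94 mm and grips with 3 to 60 N. Pads are 16 mm wide; open, the fingers measure 119 mm over their backs; the gripper's body (75 mm by 177 mm) begins 78 mm behind the grasp point.
Start: joints at [-1.248, 0.3, 1.521, -0, 1.321, -0.067], TCP at [208.994, -508.735, 224.246] pointing down, gripper open.
Joint ranges: [-3.03, 3.03], [-0.79, 2.21], [0.23, 2.52], [-1.04, 4.18], [0, 3.07], [-2.55, 2.55]. Speed limits (rad/s): [2.22, 2.22, 2.57, 3.14, 3.14, 3.14].

### API

Orientations are given as [roll, pitch, yaw] about the fixed x, y, z axes, in that order (R = Rz(yaw) Ry(pitch) Rx(roll)).
In Python, from cell import manip, cams, job gives the robot as it stands.
- The arm moves only by the tool jog_arm, never from a script. Its argument "commands" is a list of rows, each an object of numbers: "dx", "dy", "dz": the shift along the tool's x, y, z each as a share of 40 mm, from -1 to 1; "ax", "ay", "az": the turn, a rotation vector about the tool's x, y, z each as a share of 10 degrees, from -1 to 1; "gripper": the closure, from 0 (fully open) to 1 (shut). A call has 1 to 10 rows; each row shifts and turns the commanded pose from where the row before left it, along the tool's axes as they then stand; what a row does not reach is not made up. A row lasts 1/8 s, in which the tool goes at most 62.5 mm and 10.7 degrees, less where a joint would pass 70% of its speed; a pose out of reach is approached as far as the arm can. A call with a number of a shift or a turn outside -1 to 1 is refused whole. A call with a gripper value outside its range is refused whole. The fingers move at their own pace and stop on an object; "squeeze" is the grip in N (left out, the last holds). Time passes only in rows, so rows that do not move let the fingers close. It gives the time, the measured TCP pose, the force, the opening and the grip force at its end, in the units of the state.
- manip.read_state(): the state, without advancing time (a new reading comes with each control period).
- cams.camera(name): name is "side" or "top"; returns a dict with "image" (480x640x3 uint8, red, green, blue), "fx", "fy", "cx", "cy" (pixels), "world_to_cam" (4x4, takes a point from world to camera coordinates). Camera axes: x right, y down, z forward; pixel columns grow to the right and rows downward; lengths in mm; the calibration is good to about 2 mm. A picture is of the moment at which its call begins. There is no depth.
- job.sign_off(): hands the job in; it is judged then, once.
The state is a dict: "clock": time; "joints": joint angles; "qd": joint speeds; "effort": joint torques, N m; "eef_pos": TCP position; "eef_rot": TCP orientation; "wrist_force": force on the tool from outside, world axes, zero at the start; "moment": the same for the moment, N m; "finger_gap": finger opening in mm; "finger_force": force on a finger pad.
Only numpy, scipy, OpenCV 4.12 (cv2) and the standard library are available. Lean on these libraries where they do the work, as an engineer would, in place of code of your own. Each camera call takes 0.05 s, during which the arm holds its last target. There are 200 camera calls.

## Working session

There is one attempt and no reset: what is moved stays moved. The work goes in short steps, Python scripts to look and compute and a tool call to move; the robot and the scene stay as the last step left them, time stands still between calls to the robot, and variables do not carry over. Pictures are saved under pics/ and viewed, at most 10 in all, crops included, and the job is handed in when it is done.

Besides the shell and the picture viewer there is one more tool, called after ">>>" as name([rows], argument=value, ...), one row to a line, values as JSON. jog_arm: Moves the arm, as the interface text tells. Shift numbers are shares of 40 mm and turn numbers shares of 10 degrees, none past 1 either way. Its arguments: {"type":"object","properties":{"commands":{"type":"array"},"squeeze":{"type":"number"}},"required":["commands"]}

```bash
mkdir -p pics; ls; python3 - <<'E'
from cell import manip,cams,job
import cv2,numpy as np
for n in("side","top"):
    c=cams.camera(n);cv2.imwrite(f"pics/{n}0.png",c["image"][:,:,::-1])
    print(n,c["fx"],c["fy"],c["cx"],c["cy"]);print(np.round(c["world_to_cam"],4).tolist())
print(manip.read_state())
E
```

```text
pics
side 599.7987710075352 599.7987710075352 320.3585840218259 229.53165265035432
[[0.9747, -0.2233, -0.0124, -526.424], [-0.1563, -0.6406, -0.7518, 176.3073], [0.1599, 0.7347, -0.6592, 1584.3273], [0.0, 0.0, 0.0, 1.0]]
top 479.53001722139913 479.53001722139913 320.11570438868023 235.6297159829654
[[-0.0255, -0.9996, -0.0079, 18.3338], [-0.9909, 0.0263, -0.1321, 543.0577], [0.1323, 0.0044, -0.9912, 1188.6118], [0.0, 0.0, 0.0, 1.0]]
{'clock': 0.1, 'joints': array([-1.24757688e+00,  3.00418829e-01,  1.52153663e+00, -8.33484584e-06,
        1.32067917e+00, -6.65738826e-02]), 'qd': array([ 0.000553  , -0.00096684, -0.00301036, -0.00072319, -0.00070408,
       -0.00084723]), 'effort': array([ 2.58793072e-03, -5.32640934e+01, -3.53280258e+01,  7.10396119e-02,
        2.35141284e-02, -7.20576213e-05]), 'eef_pos': array([ 208.93759503, -508.53188533,  223.73379107]), 'eef_rot': array([-3.14055246e+00, -6.12611715e-05,  3.89795364e-01]), 'wrist_force': array([ 0.00391599, -0.60902868,  0.35910721]), 'moment': array([ 0.02495641, -0.02335056,  0.05033216]), 'finger_force': 0.0, 'finger_gap': 94.00679646788481}
```

View pics/side0.png

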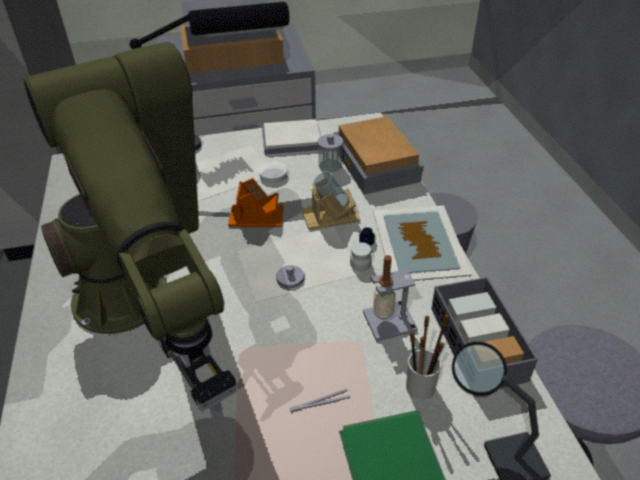

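View pics/top0.png

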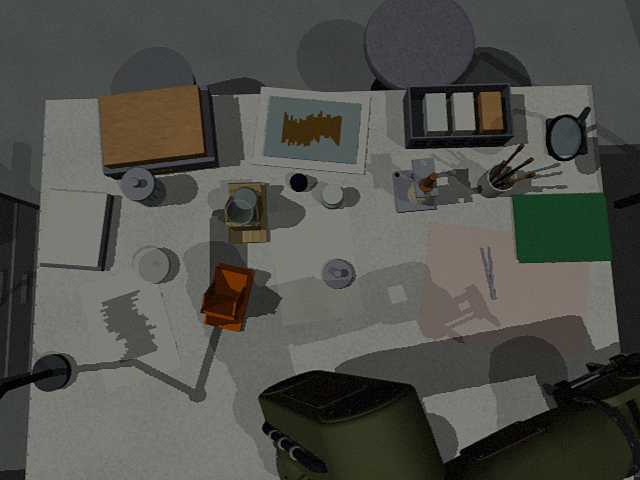

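Side view: the brush handle is at (387,270), the stand base at (390,320), the jar in the rest at (333,193), the lid knob at (290,270), and the orange look-alike at (257,205). Top view: brush at (427,183), stand base at (415,190), jar mouth at (240,207), lid at (338,272).

```bash
python3 - <<'E'
import cv2,numpy as np
s=cv2.imread("pics/side0.png");t=cv2.imread("pics/top0.png")
def c(im,x,y,w,h,k):
    return cv2.resize(im[y:y+h,x:x+w],(400,300),interpolation=cv2.INTER_CUBIC)
a=np.vstack([np.hstack([c(s,290,167,80,60,5),c(s,330,245,133,100,3)]),np.hstack([c(t,200,175,100,75,4),c(t,380,150,100,75,4)])])
cv2.imwrite("pics/crop0.png",cv2.convertScaleAbs(a,alpha=1.4))
E
```

```text
(no output)
```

View pics/crop0.png

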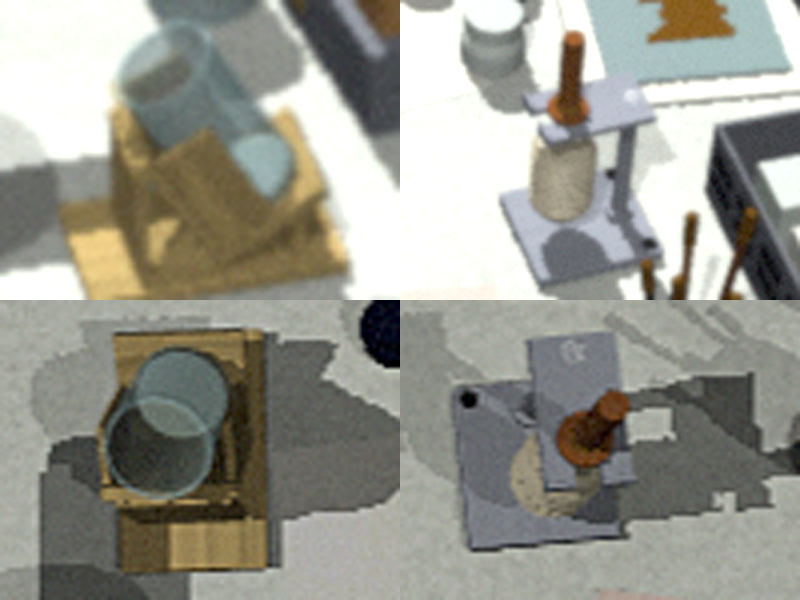

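The crops show, top left, the jar mouth at side (322.6,181.4) and its bottom at (343,200). Top right is the stand with its open end to the left. Bottom row: mouth at top (240,212), jar bottom (245.8,198), plate corners and the brush collar near (426,185).

```bash
cat >h.py <<'E'
import numpy as np,cv2
from scipy.optimize import least_squares
K={"side":(599.79877,320.3586,229.53165),"top":(479.53,320.1157,235.62972)}
W={"side":np.array([[0.9747,-0.2233,-0.0124,-526.424],[-0.1563,-0.6406,-0.7518,176.3073],[0.1599,0.7347,-0.6592,1584.3273]]),
"top":np.array([[-0.0255,-0.9996,-0.0079,18.3338],[-0.9909,0.0263,-0.1321,543.0577],[0.1323,0.0044,-0.9912,1188.6118]])}
def ray(n,p):
    f,cx,cy=K[n];R=W[n][:,:3];t=W[n][:,3]
    d=R.T@np.array([(p[0]-cx)/f,(p[1]-cy)/f,1]);return -R.T@t,d/np.linalg.norm(d)
def onz(n,p,z):
    o,d=ray(n,p);return o+d*(z-o[2])/d[2]
def tri(ps,pt):
    A=np.zeros((3,3));b=np.zeros(3);rs=[ray("side",ps),ray("top",pt)]
    for o,d in rs:
        M=np.eye(3)-np.outer(d,d);A+=M;b+=M@o
    x=np.linalg.solve(A,b);return x,max(np.linalg.norm(np.cross(x-o,d)) for o,d in rs)
def proj(n,X):
    f,cx,cy=K[n];c=W[n][:,:3]@X+W[n][:,3];return np.array([f*c[0]/c[2]+cx,f*c[1]/c[2]+cy])
S1=lambda x,y:(290+x/5-.4,167+y/5-.4)
S2=lambda x,y:(330+(x-400)/3.0075-.33,245+y/3-.33)
T1=lambda x,y:(200+x/4-.4,175+(y-300)/4-.4)
T2=lambda x,y:(380+(x-400)/4-.4,150+(y-300)/4-.4)
E
python3 - <<'E'
from h import *
np.set_printoptions(precision=1,suppress=True)
m,e=tri(S1(163,72),T1(160,447));print("mouth",m,e)
b,e=tri(S1(265,165),T1(183,391));print("bot",b,e)
d=m-b;print(np.linalg.norm(d),np.degrees(np.arccos(d[2]/np.linalg.norm(d))),np.degrees(np.arctan2(-d[1],-d[0])))
print("rest base top view z12",[onz("top",T1(*p),12)[:2] for p in [(115,333),(265,330),(267,568),(122,570)]])
print("rest base side z12",[onz("side",S1(*p),12)[:2] for p in [(60,203),(85,298),(348,266)]])
for n,a,c in [("plateFarL?",(630,73),(530,340)),("plateFR",(655,97),(613,332)),("openL",(525,97),(548,488)),("openR",(548,133),(632,480)),("handleend",(573,36),(613,402)),("collar",(570,110),(586,441))]:
    x,e=tri(S2(*a),T2(*c));print(n,x,e)
print("stand base top",[onz("top",T2(*p),12)[:2] for p in [(455,388),(472,548),(620,535)]])
print("stand base side",[onz("side",S2(*p),12)[:2] for p in [(500,195),(542,280),(662,245)]])
s=cv2.imread("pics/side0.png");t=cv2.imread("pics/top0.png")
for n,im,(x,y,w,h) in(("side",s,(262,255,56,42)),("top",t,(310,245,56,50))):
    g=cv2.cvtColor(im[y:y+h,x:x+w],cv2.COLOR_BGR2GRAY);print(n,np.percentile(g,[5,25,50,75,95]))
    cv2.imwrite(f"pics/lid_{n}.png",g)
a=np.hstack([cv2.resize(cv2.imread(f"pics/lid_{n}.png"),(400,300),interpolation=cv2.INTER_CUBIC) for n in("side","top")])
cv2.imwrite("pics/lid.png",cv2.convertScaleAbs(a,alpha=1.3))
E
```

```text
mouth [592.4 192.9 133.7] 0.9471613811313697
bot [648.7 191.7  54. ] 4.26180037383259
97.57995228552478 35.22527026672974 -1.2854500254834698
rest base top view z12 [array([694. , 243.6]), array([693.3, 144.2]), array([534.6, 144.6]), array([535.8, 239. ])]
rest base side z12 [array([535.7, 237.2]), array([532.2, 146.6]), array([690.7, 137.9])]
plateFarL? [ 703.5 -218.2  148.4] 0.3652414922460841
plateFR [ 704.4 -263.8  165.3] 1.8961710774920033
openL [ 614.3 -224.3  148.4] 0.12490622015920491
openR [ 617.2 -271.9  155.5] 0.8225247012968416
handleend [ 643.  -245.6  229. ] 1.2188230836544658
collar [ 642.6 -247.8  150.1] 1.0322271639190457
stand base top [array([ 712.5, -193.9]), array([ 604.7, -200.2]), array([ 610.7, -297.3])]
stand base side [array([ 604.4, -204. ]), array([ 612.4, -299. ]), array([ 718.7, -287.2])]
side [ 78. 148. 166. 193. 199.]
top [ 66.  91. 109. 123. 127.]
```

View pics/lid.png

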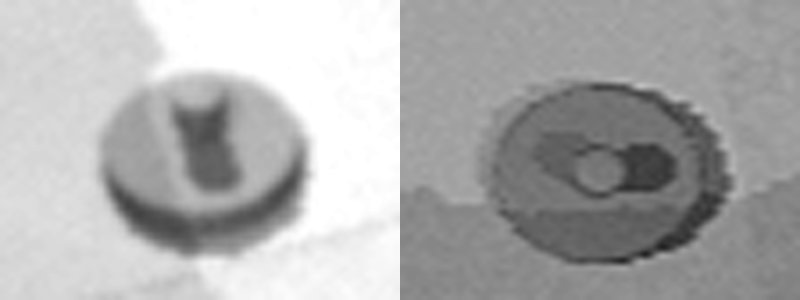

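The lid crop shows the knob top at side (289.6,267.2) and top (337.6,272.6). The lid disc is centred on roughly the same spot.

```bash
cat >>h.py <<'E'
from scipy.spatial.transform import Rotation as Ro
np.set_printoptions(precision=2,suppress=True)
def plan(tp,tr=None):
    "tool-frame shift (units of 40 mm) and turn (units of 10 deg) from now to the target"
    from cell import manip
    s=manip.read_state();R=Ro.from_euler("xyz",s["eef_rot"])
    T=R if tr is None else Ro.from_euler("xyz",tr)
    print("at",s["eef_pos"],s["eef_rot"],"q",s["joints"],"t",s["clock"],"F",s["wrist_force"],"gap",s["finger_gap"],s["finger_force"])
    d=np.array(tp)-s["eef_pos"]
    print("shift now-frame",R.inv().apply(d)/40,"end-frame",T.inv().apply(d)/40,"turn",np.degrees((R.inv()*T).as_rotvec())/10)
E
python3 - <<'E'
from h import *
L=lambda n,x,y:(262+x/7.143-.43,255+y/7.143-.43) if n=="side" else (310+(x-400)/7.143-.43,245+y/6-.42)
print("knob",tri(L("side",200,90),L("top",600,168)))
print("disc",tri(L("side",203,141),L("top",595,172)))
print("knob z41",onz("side",L("side",200,90),41),onz("top",L("top",600,168),41))
for yaw in(0,-.02):
    ax=np.array([-.5*np.cos(yaw),-.5*np.sin(yaw),.866]);seat=np.array([614.5,191.5,0])+[30*np.cos(yaw),30*np.sin(yaw),46]
    m=seat+110*ax
    u=np.cross(ax,[0,0,1]);u/=np.linalg.norm(u);v=np.cross(ax,u)
    for n,o,sc in(("side",np.array([289.6,166.6]),5),("top",np.array([199.6,99.6]),4)):
        c=np.array([m+31*(np.cos(t)*u+np.sin(t)*v) for t in np.linspace(0,6.28,60)])
        P=(np.array([proj(n,p) for p in c])-o)*sc
        print(n,"mouth",m,"px",(proj(n,m)-o)*sc,"bbox",P.min(0),P.max(0),"bot",(proj(n,seat)-o)*sc)
plan([580,-244,215],[np.pi,0,np.pi/2])
E
```

```text
knob (array([447.74, -37.38,  39.53]), np.float64(0.07853359253488625))
disc (array([447.69, -36.37,  11.39]), np.float64(0.006783092967854029))
knob z41 [447.45 -38.85  41.  ] [447.74 -37.34  41.  ]
side mouth [589.5  191.5  141.26] px [160.13  63.25] bbox [113.74  21.38] [207.17 105.72] bot [251.28 178.39]
top mouth [589.5  191.5  141.26] px [160.11 451.05] bbox [107.17 400.79] [212.95 500.21] bot [185.73 393.34]
side mouth [589.5  192.   141.26] px [159.94  62.75] bbox [113.62  21.14] [206.93 104.97] bot [251.52 179.  ]
top mouth [589.5  192.   141.26] px [159.26 451.07] bbox [106.43 400.82] [212.04 500.26] bot [186.67 393.33]
at [ 208.94 -508.53  223.73] [-3.14 -0.    0.39] q [-1.25  0.3   1.52 -0.    1.32 -0.07] t 0.1 F [ 0.   -0.61  0.36] gap 94.00679646788481 0.0
shift now-frame [11.09 -2.59  0.22] end-frame [6.61 9.28 0.22] turn [-0.01 -0.   -6.77]
```

>>> jog_arm([
  {"az": -0.967, "dz": -0.17},
  {"az": -0.967, "dz": -0.17},
  {"az": -0.967, "dz": -0.17},
  {"az": -0.967, "dz": -0.17},
  {"az": -0.967, "dz": -0.17},
  {"az": -0.967, "dz": -0.17},
  {"az": -0.967, "dz": -0.17},
])

```text
schema error: expected keys dx, dy, dz, ax, ay, az, gripper
```

>>> jog_arm([
  {"dx": 0.55, "dy": 0.9},
  {"dx": 0.55, "dy": 0.9},
  {"dx": 0.55, "dy": 0.9},
  {"dx": 0.55, "dy": 0.9},
  {"dx": 0.55, "dy": 0.9},
  {"dx": 0.55, "dy": 0.9},
  {"dx": 0.55, "dy": 0.9},
  {"dx": 0.55, "dy": 0.9},
  {"dx": 0.55, "dy": 0.9},
  {"dx": 0.55, "dy": 0.9},
])

```text
schema error: expected keys dx, dy, dz, ax, ay, az, gripper
```

```bash
python3 -c "
from h import *
plan([642,-247,270],[np.pi,0,np.pi/2])"
```

```text
at [ 208.94 -508.53  223.73] [-3.14 -0.    0.39] q [-1.25  0.3   1.52 -0.    1.32 -0.07] t 0.1 F [ 0.   -0.61  0.36] gap 94.00679646788481 0.0
shift now-frame [12.5  -1.93 -1.15] end-frame [ 6.54 10.83 -1.16] turn [-0.01 -0.   -6.77]
```

>>> jog_arm([
  {"dx": 0, "dy": 0, "dz": -0.17, "ax": 0, "ay": 0, "az": -0.967, "gripper": 0},
  {"dx": 0, "dy": 0, "dz": -0.17, "ax": 0, "ay": 0, "az": -0.967, "gripper": 0},
  {"dx": 0, "dy": 0, "dz": -0.17, "ax": 0, "ay": 0, "az": -0.967, "gripper": 0},
  {"dx": 0, "dy": 0, "dz": -0.17, "ax": 0, "ay": 0, "az": -0.967, "gripper": 0},
  {"dx": 0, "dy": 0, "dz": -0.17, "ax": 0, "ay": 0, "az": -0.967, "gripper": 0},
  {"dx": 0, "dy": 0, "dz": -0.17, "ax": 0, "ay": 0, "az": -0.967, "gripper": 0},
  {"dx": 0, "dy": 0, "dz": -0.17, "ax": 0, "ay": 0, "az": -0.967, "gripper": 0},
])

```text
clock: 0.98
eef_pos: [209.0, -508.6, 271.7]
eef_rot: [-3.141, -0.001, 1.577]
wrist_force: [-0.7, 0.1, -0.8]
finger_gap: 93.9
finger_force: 0.0
```

>>> jog_arm([
  {"dx": 0.55, "dy": 0.9, "dz": 0, "ax": 0, "ay": 0, "az": 0, "gripper": 0},
  {"dx": 0.55, "dy": 0.9, "dz": 0, "ax": 0, "ay": 0, "az": 0, "gripper": 0},
  {"dx": 0.55, "dy": 0.9, "dz": 0, "ax": 0, "ay": 0, "az": 0, "gripper": 0},
  {"dx": 0.55, "dy": 0.9, "dz": 0, "ax": 0, "ay": 0, "az": 0, "gripper": 0},
  {"dx": 0.55, "dy": 0.9, "dz": 0, "ax": 0, "ay": 0, "az": 0, "gripper": 0},
  {"dx": 0.55, "dy": 0.9, "dz": 0, "ax": 0, "ay": 0, "az": 0, "gripper": 0},
  {"dx": 0.55, "dy": 0.9, "dz": 0, "ax": 0, "ay": 0, "az": 0, "gripper": 0},
  {"dx": 0.55, "dy": 0.9, "dz": 0, "ax": 0, "ay": 0, "az": 0, "gripper": 0},
  {"dx": 0.55, "dy": 0.9, "dz": 0, "ax": 0, "ay": 0, "az": 0, "gripper": 0},
  {"dx": 0.55, "dy": 0.9, "dz": 0, "ax": 0, "ay": 0, "az": 0, "gripper": 0},
])

```text
clock: 2.22
eef_pos: [569.9, -287.7, 271.4]
eef_rot: [-3.141, -0.0, 1.571]
wrist_force: [-0.1, -0.6, 0.5]
finger_gap: 94.3
finger_force: 0.0
```

```bash
python3 -c "
from h import *
plan([642,-247,270],[np.pi,0,np.pi/2])"
```

```text
at [ 569.93 -287.69  271.43] [-3.14 -0.    1.57] q [-0.52  0.48  1.17 -0.    1.5  -0.53] t 2.225 F [-0.11 -0.64  0.51] gap 94.27159265903528 0.0
shift now-frame [1.02 1.8  0.04] end-frame [1.02 1.8  0.04] turn [-0. -0.  0.]
```

>>> jog_arm([
  {"dx": 0.51, "dy": 0.9, "dz": 0, "ax": 0, "ay": 0, "az": 0, "gripper": 0.3},
  {"dx": 0.51, "dy": 0.9, "dz": 0, "ax": 0, "ay": 0, "az": 0, "gripper": 0.5},
  {"dx": 0, "dy": 0, "dz": 0.5, "ax": 0, "ay": 0, "az": 0, "gripper": 0.5},
  {"dx": 0, "dy": 0, "dz": 0.5, "ax": 0, "ay": 0, "az": 0, "gripper": 0.5},
  {"dx": 0, "dy": 0, "dz": 0.5, "ax": 0, "ay": 0, "az": 0, "gripper": 0.5},
  {"dx": 0, "dy": 0, "dz": 0.48, "ax": 0, "ay": 0, "az": 0, "gripper": 0.5},
  {"dx": 0, "dy": 0, "dz": 0, "ax": 0, "ay": 0, "az": 0, "gripper": 0.5},
], squeeze=30)

```text
clock: 3.1
eef_pos: [640.4, -247.6, 190.8]
eef_rot: [-3.139, -0.001, 1.571]
wrist_force: [-0.3, -0.8, -0.5]
finger_gap: 47.2
finger_force: 0.0
```

```bash
python3 - <<'E'
from h import *
from cell import cams
plan([642,-247,192],[np.pi,0,np.pi/2])
a=[]
for n,(x,y) in(("side",(340,220)),("top",(365,135))):
    im=cams.camera(n)["image"][:,:,::-1];a.append(cv2.resize(im[y:y+120,x:x+80] if n=="side" else im[y:y+90,x:x+120],(400,600) if n=="side" else (400,300),interpolation=cv2.INTER_CUBIC))
b=np.zeros((600,800,3),np.uint8);b[:,:400]=a[0];b[:300,400:]=a[1]
cv2.imwrite("pics/g1.png",cv2.convertScaleAbs(b,alpha=1.4))
E
```

```text
at [ 640.36 -247.55  190.83] [-3.14 -0.    1.57] q [-0.42  0.64  1.11  0.    1.4  -0.42] t 3.1 F [-0.34 -0.78 -0.49] gap 47.24246821674544 0.0
shift now-frame [ 0.01  0.04 -0.03] end-frame [ 0.01  0.04 -0.03] turn [-0.02 -0.01  0.  ]
```

View pics/g1.png

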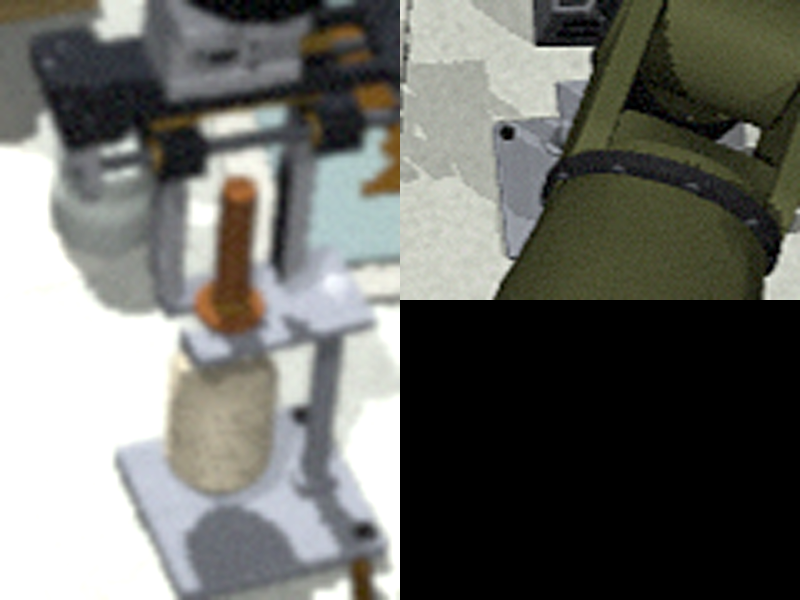

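The fingers straddle the handle: it is at crop (238,240), with the fingers at about (172,250) and (293,215). I'll close and lift.

>>> jog_arm([
  {"dx": 0.01, "dy": 0.03, "dz": 0, "ax": 0, "ay": 0, "az": 0, "gripper": 1},
  {"dx": 0, "dy": 0, "dz": 0, "ax": 0, "ay": 0, "az": 0, "gripper": 1},
  {"dx": 0, "dy": 0, "dz": 0, "ax": 0, "ay": 0, "az": 0, "gripper": 1},
  {"dx": 0, "dy": 0, "dz": 0, "ax": 0, "ay": 0, "az": 0, "gripper": 1},
], squeeze=40)

```text
clock: 3.7
eef_pos: [642.2, -247.4, 192.9]
eef_rot: [3.141, 0.0, 1.571]
wrist_force: [-0.2, 0.2, 1.1]
finger_gap: 17.6
finger_force: 40.0
```

>>> jog_arm([
  {"dx": 0, "dy": 0, "dz": -0.18, "ax": 0, "ay": 0, "az": 0, "gripper": 1},
  {"dx": 0, "dy": 0, "dz": -0.18, "ax": 0, "ay": 0, "az": 0, "gripper": 1},
  {"dx": 0, "dy": 0, "dz": 0, "ax": 0, "ay": 0, "az": 0, "gripper": 1},
  {"dx": -0.031, "dy": -0.5, "dz": 0, "ax": 0, "ay": 0, "az": 0, "gripper": 1},
  {"dx": -0.031, "dy": -0.5, "dz": 0, "ax": 0, "ay": 0, "az": 0, "gripper": 1},
  {"dx": -0.031, "dy": -0.5, "dz": 0, "ax": 0, "ay": 0, "az": 0, "gripper": 1},
  {"dx": -0.031, "dy": -0.5, "dz": 0, "ax": 0, "ay": 0, "az": 0, "gripper": 1},
])

```text
clock: 4.58
eef_pos: [561.3, -252.3, 207.0]
eef_rot: [-3.141, -0.0, 1.571]
wrist_force: [0.4, 0.2, -0.8]
finger_gap: 17.1
finger_force: 40.0
```

```bash
python3 - <<'E'
from h import *
# jar line-up: TCP on the jar's axis, tip just outside the mouth (z_jar 125)
yaw=-.01; ax=np.array([-.5*np.cos(yaw),-.5*np.sin(yaw),.866]);m=np.array([591,192,141.3])
def pose(z): return m+(z+162-110)*ax
# tool: z=-ax, tilt about world y from down with yaw pi/2
T=Ro.from_rotvec([0,0,yaw])*Ro.from_rotvec([0,-np.pi/6,0])*Ro.from_euler("xyz",[np.pi,0,np.pi/2])
print(T.as_matrix()[:,2],T.as_euler("xyz"))
for z in(145,125,8): print(z,pose(z)); 
plan(pose(145),T.as_euler("xyz"))
E
```

```text
[ 0.5  -0.   -0.87] [2.62 0.   1.56]
145 [492.5  192.98 311.9 ]
125 [502.5  192.88 294.58]
8 [561.   192.3  193.26]
at [ 561.35 -252.34  206.95] [-3.14 -0.    1.57] q [-0.48  0.46  1.34 -0.    1.34 -0.48] t 4.575 F [ 0.42  0.18 -0.8 ] gap 17.1177823058959 39.9998813867569
shift now-frame [11.13 -1.72 -2.62] end-frame [11.12 -0.27 -3.19] turn [-3.   -0.02  0.06]
```

>>> jog_arm([
  {"dx": 0.2, "dy": -0.4, "dz": -0.87, "ax": 0, "ay": 0, "az": 0, "gripper": 1},
  {"dx": 0.5, "dy": -0.66, "dz": -0.87, "ax": 0, "ay": 0, "az": 0, "gripper": 1},
  {"dx": 0.5, "dy": -0.66, "dz": -0.88, "ax": 0, "ay": 0, "az": 0, "gripper": 1},
  {"dx": 0.95, "dy": 0, "dz": 0, "ax": -0.5, "ay": 0, "az": 0, "gripper": 1},
  {"dx": 0.95, "dy": 0, "dz": 0, "ax": -0.5, "ay": 0, "az": 0, "gripper": 1},
  {"dx": 0.95, "dy": 0, "dz": 0, "ax": -0.5, "ay": 0, "az": 0, "gripper": 1},
  {"dx": 0.95, "dy": 0, "dz": 0, "ax": -0.5, "ay": 0, "az": 0, "gripper": 1},
  {"dx": 0.95, "dy": 0, "dz": 0, "ax": -0.5, "ay": 0, "az": 0, "gripper": 1},
  {"dx": 0.95, "dy": 0, "dz": 0, "ax": -0.5, "ay": 0, "az": 0, "gripper": 1},
  {"dx": 0.95, "dy": 0, "dz": 0, "ax": 0, "ay": 0, "az": 0.06, "gripper": 1},
])

```text
clock: 5.82
eef_pos: [492.3, 62.7, 311.9]
eef_rot: [2.616, -0.006, 1.562]
wrist_force: [0.8, 0.1, -0.8]
finger_gap: 17.6
finger_force: 40.0
```

>>> jog_arm([
  {"dx": 0.95, "dy": 0, "dz": 0, "ax": 0, "ay": 0, "az": 0, "gripper": 1},
  {"dx": 0.95, "dy": 0, "dz": 0, "ax": 0, "ay": 0, "az": 0, "gripper": 1},
  {"dx": 0.95, "dy": 0, "dz": 0, "ax": 0, "ay": 0, "az": 0, "gripper": 1},
  {"dx": 0.42, "dy": 0, "dz": 0, "ax": 0, "ay": 0, "az": 0, "gripper": 1},
  {"dx": 0, "dy": 0, "dz": 0, "ax": 0, "ay": 0, "az": 0, "gripper": 1},
])

```text
clock: 6.45
eef_pos: [494.0, 193.2, 312.3]
eef_rot: [2.618, -0.005, 1.564]
wrist_force: [0.2, -0.2, -1.0]
finger_gap: 17.4
finger_force: 40.0
```

```bash
python3 - <<'E'
from h import *
from cell import cams
plan([492.5,193,311.9],[2.618,0,1.561])
a=[]
for n,(x,y) in(("side",(240,90)),("top",(160,140))):
    im=cams.camera(n)["image"][:,:,::-1];cv2.imwrite(f"pics/j_{n}.png",im);a.append(cv2.resize(im[y:y+150,x:x+100] if n=="side" else im[y:y+120,x:x+160],(400,600) if n=="side" else (400,300),interpolation=cv2.INTER_CUBIC))
b=np.zeros((600,800,3),np.uint8);b[:,:400]=a[0];b[:300,400:]=a[1]
cv2.imwrite("pics/j1.png",cv2.convertScaleAbs(b,alpha=1.4))
E
```

```text
at [494.03 193.21 312.34] [ 2.62 -0.01  1.56] q [ 0.39 -0.05  1.79 -0.24  0.93  0.5 ] t 6.45 F [ 0.18 -0.25 -1.02] gap 17.440139083165775 39.9999475479126
shift now-frame [-0.01 -0.04 -0.01] end-frame [-0.01 -0.04 -0.01] turn [-0.   -0.03  0.  ]
```

View pics/j1.png

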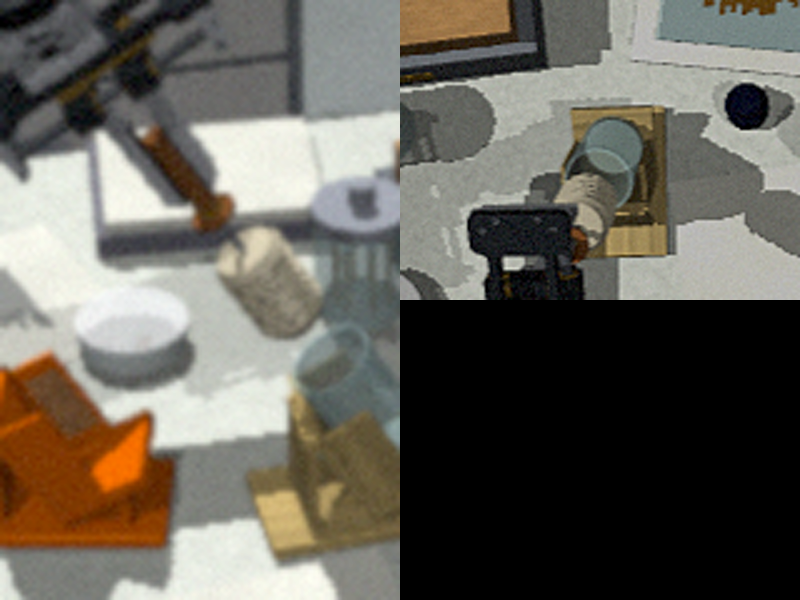

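```bash
python3 - <<'E'
from h import *
p=np.array([493,193,312]);z=np.array([.5,-.005,-.866])
for n,o,sc in(("side",np.array([240,90]),4),("top",np.array([160,140]),2.5)):
    for l,s in(("end",-38),("collar",42),("headtop",77),("tip",162)): print(n,l,(proj(n,p+s*z)-o)*sc+([400,0] if n=="top" else 0))
    print(n,"mouth",(proj(n,np.array([591,192,141.3]))-o)*sc+([400,0] if n=="top" else 0))
im=cv2.imread("pics/j_top.png")
h=cv2.cvtColor(im,cv2.COLOR_BGR2HSV)[205:240,205:255]; 
c=im[205:240:2,215:255].astype(int)
for r in (206,210,214,218,222,226,230):
    print(r,[tuple(im[r,x]) [::-1][0]-int(im[r,x][0]) for x in range(218,252)])
E
```

```text
side end [151.05 130.24]
side collar [215.38 211.85]
side headtop [242.26 245.94]
side tip [304.55 324.96]
side mouth [328.38 356.26]
top end [550.61 282.39]
top collar [569.28 241.99]
top headtop [576.59 226.17]
top tip [592.56 191.63]
top mouth [598.52 179.34]
206 [np.uint8(4), np.uint8(1), np.uint8(6), np.uint8(5), np.uint8(2), np.uint8(6), np.uint8(17), np.uint8(34), np.uint8(1), np.uint8(247), np.uint8(2), np.uint8(255), np.uint8(1), np.uint8(1), np.uint8(4), np.uint8(1), np.uint8(11), np.uint8(4), np.uint8(4), np.uint8(5), np.uint8(255), np.uint8(255), np.uint8(1), np.uint8(252), np.uint8(252), np.uint8(253), np.uint8(255), np.uint8(255), np.uint8(252), np.uint8(0), np.uint8(253), np.uint8(249), np.uint8(243), np.uint8(244)]
210 [np.uint8(3), np.uint8(3), np.uint8(3), np.uint8(1), np.uint8(1), np.uint8(0), np.uint8(27), np.uint8(26), np.uint8(251), np.uint8(251), np.uint8(12), np.uint8(12), np.uint8(22), np.uint8(22), np.uint8(23), np.uint8(22), np.uint8(18), np.uint8(13), np.uint8(11), np.uint8(19), np.uint8(20), np.uint8(11), np.uint8(6), np.uint8(4), np.uint8(6), np.uint8(2)
[... 1888 characters left out ...]
uint8(12), np.uint8(14), np.uint8(13), np.uint8(13), np.uint8(15), np.uint8(20), np.uint8(26), np.uint8(25), np.uint8(21), np.uint8(24), np.uint8(19)]
230 [np.uint8(252), np.uint8(255), np.uint8(2), np.uint8(251), np.uint8(244), np.uint8(1), np.uint8(249), np.uint8(253), np.uint8(250), np.uint8(0), np.uint8(251), np.uint8(254), np.uint8(3), np.uint8(3), np.uint8(11), np.uint8(19), np.uint8(21), np.uint8(23), np.uint8(27), np.uint8(21), np.uint8(22), np.uint8(24), np.uint8(22), np.uint8(11), np.uint8(9), np.uint8(7), np.uint8(14), np.uint8(25), np.uint8(25), np.uint8(26), np.uint8(25), np.uint8(36), np.uint8(34), np.uint8(33)]<stdin>:10: RuntimeWarning: overflow encountered in scalar subtract
```

The side crop shows the brush lined up: tip near (300,325) against a predicted (304,325), mouth centre about (336,365). In the top crop the head's right edge also matches. I'll insert slowly and watch the force.

>>> jog_arm([
  {"dx": 0, "dy": -0.03, "dz": 0.45, "ax": 0, "ay": -0.03, "az": 0, "gripper": 1},
  {"dx": 0, "dy": 0, "dz": 0.45, "ax": 0, "ay": 0, "az": 0, "gripper": 1},
  {"dx": 0, "dy": 0, "dz": 0.3, "ax": 0, "ay": 0, "az": 0, "gripper": 1},
  {"dx": 0, "dy": 0, "dz": 0.3, "ax": 0, "ay": 0, "az": 0, "gripper": 1},
])

```text
clock: 7.05
eef_pos: [523.7, 192.0, 258.9]
eef_rot: [2.619, -0.0, 1.559]
wrist_force: [-0.3, -0.1, -0.9]
finger_gap: 17.3
finger_force: 40.0
```

>>> jog_arm([
  {"dx": 0, "dy": 0, "dz": 0.3, "ax": 0, "ay": 0, "az": 0, "gripper": 1},
  {"dx": 0, "dy": 0, "dz": 0.3, "ax": 0, "ay": 0, "az": 0, "gripper": 1},
  {"dx": 0, "dy": 0, "dz": 0, "ax": 0, "ay": 0, "az": 0, "gripper": 1},
])

```text
clock: 7.42
eef_pos: [535.3, 192.0, 238.2]
eef_rot: [2.619, -0.0, 1.559]
wrist_force: [-0.3, -0.4, -0.5]
finger_gap: 17.5
finger_force: 40.0
```

```bash
python3 - <<'E'
from h import *
from cell import cams
plan([561,192.3,193.3],[2.618,0,1.561])
im=cams.camera("side")["image"][:,:,::-1]
cv2.imwrite("pics/j2.png",cv2.convertScaleAbs(cv2.resize(im[120:230,265:375],(600,600),interpolation=cv2.INTER_CUBIC),alpha=1.4))
E
```

```text
at [535.3  191.98 238.19] [ 2.62 -0.    1.56] q [ 0.36  0.1   1.81 -0.27  0.76  0.52] t 7.425 F [-0.26 -0.39 -0.5 ] gap 17.539895278979365 39.99989211559296
shift now-frame [ 0.02 -0.    1.29] end-frame [ 0.01 -0.    1.29] turn [-0.01  0.   -0.01]
```

View pics/j2.png

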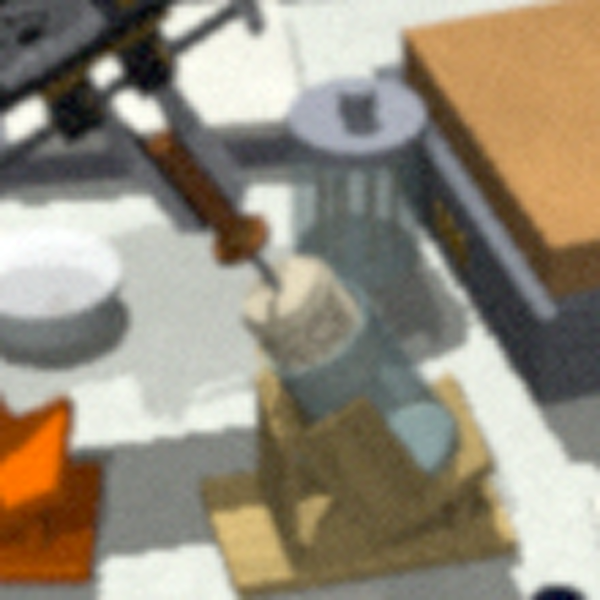

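The bristle head is in the mouth, centred, with no contact force. Continuing down.

>>> jog_arm([
  {"dx": 0.01, "dy": 0, "dz": 0.35, "ax": 0, "ay": 0, "az": 0, "gripper": 1},
  {"dx": 0, "dy": 0, "dz": 0.35, "ax": 0, "ay": 0, "az": 0, "gripper": 1},
  {"dx": 0, "dy": 0, "dz": 0.3, "ax": 0, "ay": 0, "az": 0, "gripper": 1},
  {"dx": 0, "dy": 0, "dz": 0.2, "ax": 0, "ay": 0, "az": 0, "gripper": 1},
  {"dx": 0, "dy": 0, "dz": 0, "ax": 0, "ay": 0, "az": 0, "gripper": 1},
  {"dx": 0, "dy": 0, "dz": 0, "ax": 0, "ay": 0, "az": 0, "gripper": 1},
])

```text
clock: 8.22
eef_pos: [559.3, 192.3, 197.9]
eef_rot: [2.618, -0.001, 1.56]
wrist_force: [0.4, -0.0, 0.9]
finger_gap: 17.3
finger_force: 40.0
```

>>> jog_arm([
  {"dx": 0, "dy": 0, "dz": 0.06, "ax": 0, "ay": 0, "az": 0, "gripper": 1},
  {"dx": 0, "dy": 0, "dz": 0, "ax": 0, "ay": 0, "az": 0, "gripper": 1},
  {"dx": 0, "dy": 0, "dz": 0, "ax": 0, "ay": 0, "az": 0, "gripper": 1},
])

```text
clock: 8.6
eef_pos: [560.5, 192.3, 195.7]
eef_rot: [2.618, -0.001, 1.56]
wrist_force: [-0.4, 0.4, 0.1]
finger_gap: 17.4
finger_force: 40.0
```

>>> jog_arm([
  {"dx": 0, "dy": 0, "dz": 0.06, "ax": 0, "ay": 0, "az": 0, "gripper": 1},
  {"dx": 0, "dy": 0, "dz": 0, "ax": 0, "ay": 0, "az": 0, "gripper": 1},
  {"dx": 0, "dy": 0, "dz": 0, "ax": 0, "ay": 0, "az": 0, "gripper": 1},
])

```text
clock: 8.98
eef_pos: [561.7, 192.2, 193.4]
eef_rot: [2.618, -0.001, 1.559]
wrist_force: [-0.7, 0.4, -0.5]
finger_gap: 17.0
finger_force: 40.0
```

>>> jog_arm([
  {"dx": 0, "dy": 0, "dz": 0.06, "ax": 0, "ay": 0, "az": 0, "gripper": 1},
  {"dx": 0, "dy": 0, "dz": 0, "ax": 0, "ay": 0, "az": 0, "gripper": 1},
  {"dx": 0, "dy": 0, "dz": 0, "ax": 0, "ay": 0, "az": 0, "gripper": 1},
])

```text
clock: 9.35
eef_pos: [562.9, 192.4, 192.0]
eef_rot: [2.617, -0.001, 1.56]
wrist_force: [-6.3, -0.4, 6.2]
finger_gap: 17.1
finger_force: 40.0
```

>>> jog_arm([
  {"dx": 0, "dy": 0, "dz": 0.04, "ax": 0, "ay": 0, "az": 0, "gripper": 1},
  {"dx": 0, "dy": 0, "dz": 0, "ax": 0, "ay": 0, "az": 0, "gripper": 1},
  {"dx": 0, "dy": 0, "dz": 0, "ax": 0, "ay": 0, "az": 0, "gripper": 1},
])

```text
clock: 9.72
eef_pos: [563.5, 192.6, 192.0]
eef_rot: [2.616, -0.001, 1.56]
wrist_force: [-19.5, -1.1, 22.3]
finger_gap: 17.3
finger_force: 40.1
```

Floor found at the expected depth. Now the strokes.

>>> jog_arm([
  {"dx": 0, "dy": 0, "dz": -0.2, "ax": 0, "ay": 0, "az": 0, "gripper": 1},
  {"dx": 0, "dy": 0, "dz": -0.5, "ax": 0, "ay": 0, "az": 0, "gripper": 1},
  {"dx": 0, "dy": 0, "dz": -0.5, "ax": 0, "ay": 0, "az": 0, "gripper": 1},
  {"dx": 0, "dy": 0, "dz": -0.5, "ax": 0, "ay": 0, "az": 0, "gripper": 1},
  {"dx": 0, "dy": 0, "dz": -0.5, "ax": 0, "ay": 0, "az": 0, "gripper": 1},
  {"dx": 0, "dy": 0, "dz": 0, "ax": 0, "ay": 0, "az": 0, "gripper": 1},
  {"dx": 0, "dy": 0, "dz": 0, "ax": 0, "ay": 0, "az": 0, "gripper": 1},
])

```text
clock: 10.6
eef_pos: [519.7, 192.6, 265.4]
eef_rot: [2.619, -0.0, 1.559]
wrist_force: [-0.1, 0.6, -0.8]
finger_gap: 17.2
finger_force: 40.0
```

>>> jog_arm([
  {"dx": 0, "dy": 0, "dz": 0.5, "ax": 0, "ay": 0, "az": 0, "gripper": 1},
  {"dx": 0, "dy": 0, "dz": 0.5, "ax": 0, "ay": 0, "az": 0, "gripper": 1},
  {"dx": 0, "dy": 0, "dz": 0.5, "ax": 0, "ay": 0, "az": 0, "gripper": 1},
  {"dx": 0, "dy": 0, "dz": 0.3, "ax": 0, "ay": 0, "az": 0, "gripper": 1},
  {"dx": 0, "dy": 0, "dz": 0.23, "ax": 0, "ay": 0, "az": 0, "gripper": 1},
  {"dx": 0, "dy": 0, "dz": 0, "ax": 0, "ay": 0, "az": 0, "gripper": 1},
  {"dx": 0, "dy": 0, "dz": 0, "ax": 0, "ay": 0, "az": 0, "gripper": 1},
])

```text
clock: 11.48
eef_pos: [560.3, 192.3, 196.4]
eef_rot: [2.617, -0.001, 1.56]
wrist_force: [0.2, -1.5, -0.6]
finger_gap: 17.9
finger_force: 40.0
```

>>> jog_arm([
  {"dx": 0, "dy": 0, "dz": 0.04, "ax": 0, "ay": 0, "az": 0, "gripper": 1},
  {"dx": 0, "dy": 0, "dz": 0, "ax": 0, "ay": 0, "az": 0, "gripper": 1},
  {"dx": 0, "dy": 0, "dz": -0.5, "ax": 0, "ay": 0, "az": 0, "gripper": 1},
  {"dx": 0, "dy": 0, "dz": -0.5, "ax": 0, "ay": 0, "az": 0, "gripper": 1},
  {"dx": 0, "dy": 0, "dz": -0.5, "ax": 0, "ay": 0, "az": 0, "gripper": 1},
  {"dx": 0, "dy": 0, "dz": -0.5, "ax": 0, "ay": 0, "az": 0, "gripper": 1},
  {"dx": 0, "dy": 0, "dz": -0.07, "ax": 0, "ay": 0, "az": 0, "gripper": 1},
  {"dx": 0, "dy": 0, "dz": 0, "ax": 0, "ay": 0, "az": 0, "gripper": 1},
  {"dx": 0, "dy": 0, "dz": 0, "ax": 0, "ay": 0, "az": 0, "gripper": 1},
])

```text
clock: 12.6
eef_pos: [519.7, 192.6, 265.3]
eef_rot: [2.619, -0.0, 1.559]
wrist_force: [0.2, 0.2, -0.7]
finger_gap: 17.6
finger_force: 40.0
```

>>> jog_arm([
  {"dx": 0, "dy": 0, "dz": 0.5, "ax": 0, "ay": 0, "az": 0, "gripper": 1},
  {"dx": 0, "dy": 0, "dz": 0.5, "ax": 0, "ay": 0, "az": 0, "gripper": 1},
  {"dx": 0, "dy": 0, "dz": 0.5, "ax": 0, "ay": 0, "az": 0, "gripper": 1},
  {"dx": 0, "dy": 0, "dz": 0.3, "ax": 0, "ay": 0, "az": 0, "gripper": 1},
  {"dx": 0, "dy": 0, "dz": 0.27, "ax": 0, "ay": 0, "az": 0, "gripper": 1},
  {"dx": 0, "dy": 0, "dz": 0, "ax": 0, "ay": 0, "az": 0, "gripper": 1},
  {"dx": 0, "dy": 0, "dz": 0, "ax": 0, "ay": 0, "az": 0, "gripper": 1},
])

```text
clock: 13.48
eef_pos: [561.1, 192.3, 195.0]
eef_rot: [2.617, -0.001, 1.56]
wrist_force: [0.2, -0.4, -1.0]
finger_gap: 17.2
finger_force: 40.0
```

>>> jog_arm([
  {"dx": 0, "dy": 0, "dz": 0, "ax": 0, "ay": 0, "az": 0, "gripper": 1},
  {"dx": 0, "dy": 0, "dz": -0.5, "ax": 0, "ay": 0, "az": 0, "gripper": 1},
  {"dx": 0, "dy": 0, "dz": -0.5, "ax": 0, "ay": 0, "az": 0, "gripper": 1},
  {"dx": 0, "dy": 0, "dz": -0.5, "ax": 0, "ay": 0, "az": 0, "gripper": 1},
  {"dx": 0, "dy": 0, "dz": -0.57, "ax": 0, "ay": 0, "az": 0, "gripper": 1},
  {"dx": 0, "dy": 0, "dz": 0, "ax": 0, "ay": 0, "az": 0, "gripper": 1},
  {"dx": 0, "dy": 0, "dz": -0.5, "ax": 0, "ay": 0, "az": 0, "gripper": 1},
  {"dx": 0, "dy": 0, "dz": -0.5, "ax": 0, "ay": 0, "az": 0, "gripper": 1},
  {"dx": 0, "dy": 0, "dz": -0.5, "ax": 0, "ay": 0, "az": 0, "gripper": 1},
  {"dx": 0, "dy": 0, "dz": 0, "ax": 0, "ay": 0, "az": 0, "gripper": 1},
])

```text
clock: 14.72
eef_pos: [489.9, 193.1, 318.6]
eef_rot: [2.617, -0.001, 1.56]
wrist_force: [0.7, -0.2, -1.3]
finger_gap: 17.3
finger_force: 40.0
```

```bash
python3 -c "
from h import *
plan([561.5,-252.3,312],[np.pi,0,np.pi/2])"
```

```text
at [489.91 193.1  318.58] [ 2.62 -0.    1.56] q [ 0.4  -0.06  1.78 -0.25  0.95  0.51] t 14.725 F [ 0.66 -0.22 -1.3 ] gap 17.254870982290818 39.99991178512573
shift now-frame [-11.11   1.58   1.09] end-frame [-11.14   1.79   0.16] turn [ 3.01  0.01 -0.06]
```

>>> jog_arm([
  {"dx": -0.95, "dy": 0, "dz": 0, "ax": 0, "ay": 0, "az": 0, "gripper": 1},
  {"dx": -0.95, "dy": 0, "dz": 0, "ax": 0.5, "ay": 0, "az": 0, "gripper": 1},
  {"dx": -0.95, "dy": 0, "dz": 0, "ax": 0.5, "ay": 0, "az": 0, "gripper": 1},
  {"dx": -0.95, "dy": 0, "dz": 0, "ax": 0.5, "ay": 0, "az": 0, "gripper": 1},
  {"dx": -0.95, "dy": 0, "dz": 0, "ax": 0.5, "ay": 0, "az": 0, "gripper": 1},
  {"dx": -0.95, "dy": 0, "dz": 0, "ax": 0.5, "ay": 0, "az": 0, "gripper": 1},
  {"dx": -0.95, "dy": 0, "dz": 0, "ax": 0.51, "ay": 0, "az": 0, "gripper": 1},
  {"dx": -0.95, "dy": 0, "dz": 0, "ax": 0, "ay": 0, "az": -0.06, "gripper": 1},
  {"dx": -0.95, "dy": 0, "dz": 0, "ax": 0, "ay": 0, "az": 0, "gripper": 1},
  {"dx": -0.95, "dy": 0, "dz": 0, "ax": 0, "ay": 0, "az": 0, "gripper": 1},
])

```text
clock: 15.98
eef_pos: [486.3, -188.8, 316.1]
eef_rot: [-3.138, -0.001, 1.569]
wrist_force: [0.5, 0.0, -0.6]
finger_gap: 18.0
finger_force: 40.0
```

>>> jog_arm([
  {"dx": -0.8, "dy": 0.5, "dz": 0, "ax": 0, "ay": 0, "az": 0, "gripper": 1},
  {"dx": -0.8, "dy": 0.5, "dz": 0.5, "ax": 0, "ay": 0, "az": 0, "gripper": 1},
  {"dx": 0, "dy": 0.4, "dz": 0.7, "ax": 0, "ay": 0, "az": 0, "gripper": 1},
  {"dx": 0, "dy": 0.2, "dz": 0.7, "ax": 0, "ay": 0, "az": 0, "gripper": 1},
  {"dx": 0, "dy": 0, "dz": 0.7, "ax": 0, "ay": 0, "az": 0, "gripper": 1},
  {"dx": 0, "dy": 0, "dz": 0, "ax": 0, "ay": 0, "az": 0, "gripper": 1},
  {"dx": 0, "dy": 0, "dz": 0, "ax": 0, "ay": 0, "az": 0, "gripper": 1},
])

```text
clock: 16.85
eef_pos: [550.2, -251.4, 214.2]
eef_rot: [-3.14, -0.0, 1.57]
wrist_force: [0.2, -0.0, 0.5]
finger_gap: 17.6
finger_force: 40.0
```

```bash
python3 - <<'E'
from h import *
from cell import cams
plan([562,-252.3,206.8],[np.pi,0,np.pi/2])
im=cams.camera("side")["image"][:,:,::-1]
cv2.imwrite("pics/s1f.png",im)
cv2.imwrite("pics/s1.png",cv2.convertScaleAbs(cv2.resize(im[220:345,300:425],(600,600),interpolation=cv2.INTER_CUBIC),alpha=1.4))
E
```

```text
at [ 550.19 -251.36  214.21] [-3.14 -0.    1.57] q [-0.49  0.43  1.37 -0.    1.35 -0.49] t 16.85 F [ 0.21 -0.02  0.5 ] gap 17.610579681729913 39.99985098838806
shift now-frame [-0.02  0.3   0.18] end-frame [-0.02  0.3   0.19] turn [-0.01 -0.   -0.01]
```

View pics/s1.png

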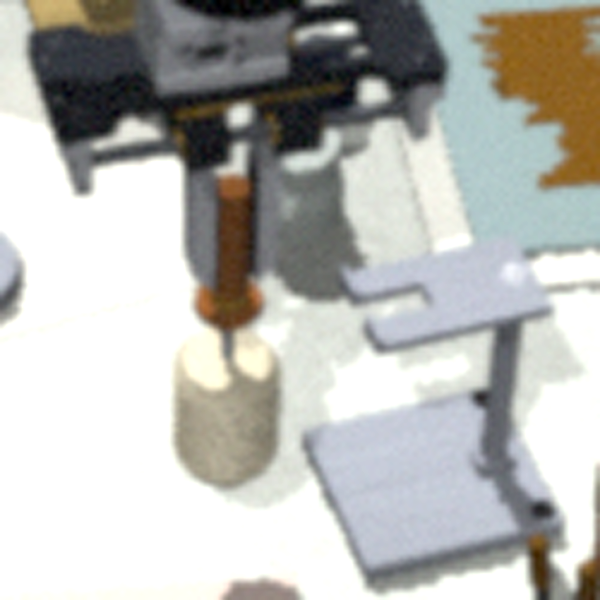

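The brush hangs upright in the fingers, with its collar near crop (228,305). The fork is clear at (400,300), its slot opening toward the brush.

>>> jog_arm([
  {"dx": -0.04, "dy": 0, "dz": 0.18, "ax": 0, "ay": 0, "az": 0, "gripper": 1},
  {"dx": 0, "dy": 0, "dz": 0, "ax": 0, "ay": 0, "az": 0, "gripper": 1},
  {"dx": 0.024, "dy": 0.38, "dz": 0, "ax": 0, "ay": 0, "az": 0, "gripper": 1},
  {"dx": 0.024, "dy": 0.38, "dz": 0, "ax": 0, "ay": 0, "az": 0, "gripper": 1},
  {"dx": 0.024, "dy": 0.38, "dz": 0, "ax": 0, "ay": 0, "az": 0, "gripper": 1},
  {"dx": 0.024, "dy": 0.38, "dz": 0, "ax": 0, "ay": 0, "az": 0, "gripper": 1},
  {"dx": 0.024, "dy": 0.38, "dz": 0, "ax": 0, "ay": 0, "az": 0, "gripper": 1},
  {"dx": 0.024, "dy": 0.38, "dz": 0, "ax": 0, "ay": 0, "az": 0, "gripper": 1},
  {"dx": 0, "dy": 0, "dz": 0, "ax": 0, "ay": 0, "az": 0, "gripper": 1},
  {"dx": 0, "dy": 0, "dz": 0, "ax": 0, "ay": 0, "az": 0, "gripper": 1},
])

```text
clock: 18.15
eef_pos: [640.7, -247.0, 206.4]
eef_rot: [-3.14, -0.001, 1.57]
wrist_force: [-0.5, -0.6, -0.5]
finger_gap: 17.6
finger_force: 40.0
```

```bash
python3 - <<'E'
from h import *
from cell import cams
plan([642,-247.3,192.2],[np.pi,0,np.pi/2])
im=cams.camera("side")["image"][:,:,::-1]
cv2.imwrite("pics/s2.png",cv2.convertScaleAbs(cv2.resize(im[235:335,340:440],(600,600),interpolation=cv2.INTER_CUBIC),alpha=1.4))
E
```

```text
at [ 640.72 -247.    206.36] [-3.14 -0.    1.57] q [-0.42  0.63  1.09 -0.    1.43 -0.42] t 18.15 F [-0.47 -0.65 -0.45] gap 17.6482396254028 39.999749064445496
shift now-frame [-0.01  0.03  0.35] end-frame [-0.01  0.03  0.35] turn [-0.01 -0.   -0.01]
```

View pics/s2.png

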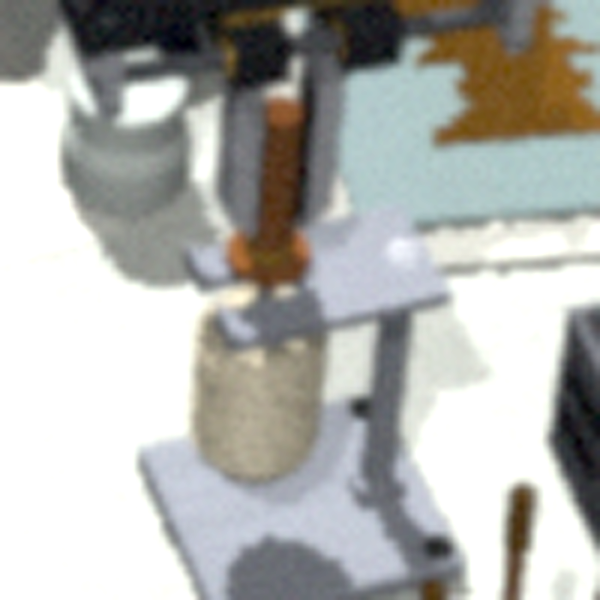

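The brush is back in the slot with its collar at crop (270,258), just above the plate. Lowering now.

>>> jog_arm([
  {"dx": -0.01, "dy": 0.03, "dz": 0.15, "ax": 0, "ay": 0, "az": 0, "gripper": 1},
  {"dx": 0, "dy": 0, "dz": 0.12, "ax": 0, "ay": 0, "az": 0, "gripper": 1},
  {"dx": 0, "dy": 0, "dz": 0.05, "ax": 0, "ay": 0, "az": 0, "gripper": 1},
  {"dx": 0, "dy": 0, "dz": 0, "ax": 0, "ay": 0, "az": 0, "gripper": 1},
  {"dx": 0, "dy": 0, "dz": 0, "ax": 0, "ay": 0, "az": 0, "gripper": 1},
])

```text
clock: 18.82
eef_pos: [642.3, -247.3, 193.7]
eef_rot: [-3.14, -0.001, 1.57]
wrist_force: [-0.2, -0.4, -0.1]
finger_gap: 17.2
finger_force: 40.0
```

>>> jog_arm([
  {"dx": 0, "dy": 0, "dz": 0.035, "ax": 0, "ay": 0, "az": 0, "gripper": 1},
  {"dx": 0, "dy": 0, "dz": 0, "ax": 0, "ay": 0, "az": 0, "gripper": 1},
  {"dx": 0, "dy": 0, "dz": 0, "ax": 0, "ay": 0, "az": 0, "gripper": 1},
])

```text
clock: 19.2
eef_pos: [642.4, -247.3, 192.9]
eef_rot: [-3.141, -0.0, 1.57]
wrist_force: [-2.3, 1.1, 5.3]
finger_gap: 17.7
finger_force: 40.0
```

>>> jog_arm([
  {"dx": 0, "dy": 0, "dz": 0.03, "ax": 0, "ay": 0, "az": 0, "gripper": 1},
  {"dx": 0, "dy": 0, "dz": 0, "ax": 0, "ay": 0, "az": 0, "gripper": 1},
  {"dx": 0, "dy": 0, "dz": 0, "ax": 0, "ay": 0, "az": 0, "gripper": 1},
])

```text
clock: 19.58
eef_pos: [642.4, -247.3, 192.8]
eef_rot: [-3.141, 0.0, 1.57]
wrist_force: [-5.4, 1.5, 13.0]
finger_gap: 17.7
finger_force: 40.0
```

>>> jog_arm([
  {"dx": 0, "dy": 0, "dz": -0.03, "ax": 0, "ay": 0, "az": 0, "gripper": 1},
  {"dx": 0, "dy": 0, "dz": 0, "ax": 0, "ay": 0, "az": 0, "gripper": 0.7},
  {"dx": 0, "dy": 0, "dz": 0, "ax": 0, "ay": 0, "az": 0, "gripper": 0.5},
  {"dx": 0, "dy": 0, "dz": 0, "ax": 0, "ay": 0, "az": 0, "gripper": 0.5},
  {"dx": 0, "dy": 0, "dz": -0.3, "ax": 0, "ay": 0, "az": 0, "gripper": 0.5},
  {"dx": 0, "dy": 0, "dz": -0.8, "ax": 0, "ay": 0, "az": 0, "gripper": 0.5},
  {"dx": 0, "dy": 0, "dz": -0.8, "ax": 0, "ay": 0, "az": 0, "gripper": 0.5},
  {"dx": 0, "dy": 0, "dz": -0.3, "ax": 0, "ay": 0, "az": 0, "gripper": 0.5},
])

```text
clock: 20.58
eef_pos: [642.8, -247.5, 283.0]
eef_rot: [3.14, 0.001, 1.57]
wrist_force: [-0.5, -0.0, 0.6]
finger_gap: 47.0
finger_force: 0.0
```

```bash
python3 - <<'E'
from h import *
from cell import cams
plan([447.7,-37.5,140],[np.pi,0,np.pi/2])
im=cams.camera("side")["image"][:,:,::-1]
cv2.imwrite("pics/s3.png",cv2.convertScaleAbs(cv2.resize(im[155:335,265:445],(600,600),interpolation=cv2.INTER_CUBIC),alpha=1.4))
E
```

```text
at [ 642.82 -247.49  282.97] [3.14 0.   1.57] q [-0.42  0.6   0.96 -0.    1.58 -0.42] t 20.575 F [-0.53 -0.01  0.63] gap 47.01694020262736 0.0
shift now-frame [ 5.25 -4.89  3.56] end-frame [ 5.25 -4.88  3.57] turn [ 0.01  0.   -0.  ]
```

View pics/s3.png

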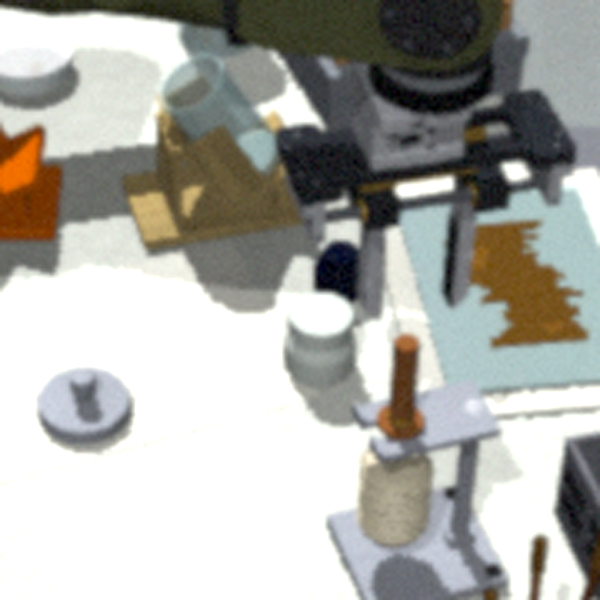

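The brush hangs in the fork, collar at crop (400,420), and the jar is still in its rest. Now the lid.

>>> jog_arm([
  {"dx": 0.87, "dy": -0.81, "dz": 0, "ax": 0, "ay": 0, "az": 0, "gripper": 0.5},
  {"dx": 0.87, "dy": -0.81, "dz": 0, "ax": 0, "ay": 0, "az": 0, "gripper": 0.5},
  {"dx": 0.87, "dy": -0.81, "dz": 0.89, "ax": 0, "ay": 0, "az": 0, "gripper": 0.5},
  {"dx": 0.88, "dy": -0.82, "dz": 0.89, "ax": 0, "ay": 0, "az": 0, "gripper": 0.5},
  {"dx": 0.88, "dy": -0.82, "dz": 0.89, "ax": 0, "ay": 0, "az": 0, "gripper": 0.5},
  {"dx": 0.88, "dy": -0.82, "dz": 0.89, "ax": 0, "ay": 0, "az": 0, "gripper": 0.5},
  {"dx": 0, "dy": 0, "dz": 0, "ax": 0, "ay": 0, "az": 0, "gripper": 0.5},
])

```text
clock: 21.5
eef_pos: [443.4, -35.3, 135.4]
eef_rot: [-3.134, -0.002, 1.572]
wrist_force: [0.2, -0.8, 0.9]
finger_gap: 47.0
finger_force: 0.0
```

```bash
python3 - <<'E'
from h import *
from cell import cams
plan([447.7,-37.5,39],[np.pi,0,np.pi/2])
# brush orange-brown mask before/after, bristle too
a=cv2.imread("pics/side0.png")[240:335,360:430].astype(int);b=cams.camera("side")["image"][:,:,::-1][240:335,360:430].astype(int)
for im in(a,b):
    m=(im[:,:,2]-im[:,:,0]>60);ys,xs=np.nonzero(m);print(len(xs),xs.mean()+360,ys.mean()+240,ys.min()+240,ys.max()+240)
print("diff",np.abs(a-b).mean())
E
```

```text
at [443.39 -35.25 135.43] [-3.13 -0.    1.57] q [-0.16  0.17  1.9   0.    1.08 -0.16] t 21.5 F [ 0.22 -0.79  0.94] gap 46.97448121666493 0.0
shift now-frame [-0.06  0.13  2.41] end-frame [-0.06  0.11  2.41] turn [-0.04 -0.01  0.01]
281 417.0782918149466 250.65480427046265 240 284
279 416.7455197132617 250.9641577060932 240 284
diff 4.8007518796992485
```

>>> jog_arm([
  {"dx": 0, "dy": 0, "dz": 0.6, "ax": 0, "ay": 0, "az": 0, "gripper": 0.5},
  {"dx": 0, "dy": 0, "dz": 0.6, "ax": 0, "ay": 0, "az": 0, "gripper": 0.5},
  {"dx": 0, "dy": 0, "dz": 0, "ax": 0, "ay": 0, "az": 0, "gripper": 0.5},
  {"dx": 0, "dy": 0, "dz": 0, "ax": 0, "ay": 0, "az": 0, "gripper": 0.5},
])

```text
clock: 22.05
eef_pos: [447.5, -37.5, 91.3]
eef_rot: [-3.141, -0.0, 1.57]
wrist_force: [-0.5, 0.5, 1.8]
finger_gap: 47.2
finger_force: 0.0
```

```bash
python3 -c "
from h import *
plan([447.7,-37.5,39],[np.pi,0,np.pi/2])"
```

```text
at [447.51 -37.48  91.26] [-3.14 -0.    1.57] q [-0.17  0.25  1.93  0.    0.96 -0.16] t 22.05 F [-0.48  0.54  1.82] gap 47.22962695879783 0.0
shift now-frame [-0.    0.01  1.31] end-frame [-0.    0.    1.31] turn [-0.   -0.   -0.01]
```

>>> jog_arm([
  {"dx": 0, "dy": 0, "dz": 0.5, "ax": 0, "ay": 0, "az": 0, "gripper": 0.5},
  {"dx": 0, "dy": 0, "dz": 0.5, "ax": 0, "ay": 0, "az": 0, "gripper": 0.5},
  {"dx": 0, "dy": 0, "dz": 0.3, "ax": 0, "ay": 0, "az": 0, "gripper": 0.5},
  {"dx": 0, "dy": 0, "dz": 0, "ax": 0, "ay": 0, "az": 0, "gripper": 0.5},
  {"dx": 0, "dy": 0, "dz": 0, "ax": 0, "ay": 0, "az": 0, "gripper": 0.5},
])

```text
clock: 22.68
eef_pos: [447.1, -37.1, 39.1]
eef_rot: [-3.141, -0.001, 1.57]
wrist_force: [0.3, 0.1, -0.3]
finger_gap: 46.6
finger_force: 0.0
```

>>> jog_arm([
  {"dx": 0, "dy": 0, "dz": 0, "ax": 0, "ay": 0, "az": 0, "gripper": 1},
  {"dx": 0, "dy": 0, "dz": 0, "ax": 0, "ay": 0, "az": 0, "gripper": 1},
  {"dx": 0, "dy": 0, "dz": 0, "ax": 0, "ay": 0, "az": 0, "gripper": 1},
  {"dx": 0, "dy": 0, "dz": 0, "ax": 0, "ay": 0, "az": 0, "gripper": 1},
], squeeze=40)

```text
clock: 23.18
eef_pos: [446.8, -37.1, 38.5]
eef_rot: [-3.14, -0.001, 1.57]
wrist_force: [0.0, 0.4, 2.1]
finger_gap: 19.0
finger_force: 40.0
```

>>> jog_arm([
  {"dx": 0, "dy": 0, "dz": -0.3, "ax": 0, "ay": 0, "az": 0, "gripper": 1},
  {"dx": 0, "dy": 0, "dz": -0.9, "ax": 0, "ay": 0, "az": 0, "gripper": 1},
  {"dx": 0, "dy": 0, "dz": -0.9, "ax": 0, "ay": 0, "az": 0, "gripper": 1},
  {"dx": 0, "dy": 0, "dz": -0.9, "ax": 0, "ay": 0, "az": 0, "gripper": 1},
  {"dx": 0, "dy": 0, "dz": -0.9, "ax": 0, "ay": 0, "az": 0, "gripper": 1},
  {"dx": 0, "dy": 0, "dz": -0.9, "ax": 0, "ay": 0, "az": 0, "gripper": 1},
  {"dx": 0, "dy": 0, "dz": 0, "ax": 0, "ay": 0, "az": 0, "gripper": 1},
  {"dx": 0, "dy": 0, "dz": 0, "ax": 0, "ay": 0, "az": 0, "gripper": 1},
])

```text
clock: 24.18
eef_pos: [446.5, -37.1, 229.8]
eef_rot: [-3.139, -0.001, 1.57]
wrist_force: [-1.2, -0.2, -0.7]
finger_gap: 19.2
finger_force: 40.0
```

```bash
python3 - <<'E'
from h import *
ax=np.array([-.5,.005,.866]);m=np.array([591,192,141.3])
for s in(86,56,26): print(s,m+s*ax)
plan(m+86*ax,[2.618,0,1.561])
E
```

```text
86 [548.   192.43 215.78]
56 [563.   192.28 189.8 ]
26 [578.   192.13 163.82]
at [446.48 -37.11 229.75] [-3.14 -0.    1.57] q [-0.16  0.07  1.78  0.    1.29 -0.16] t 24.175 F [-1.23 -0.16 -0.7 ] gap 19.17594892105955 39.99967932701111
shift now-frame [5.74 2.53 0.35] end-frame [5.76 1.97 1.54] turn [-3.02 -0.02  0.05]
```

>>> jog_arm([
  {"dx": 0.82, "dy": 0, "dz": 0, "ax": -0.43, "ay": 0, "az": 0, "gripper": 1},
  {"dx": 0.82, "dy": 0, "dz": 0, "ax": -0.43, "ay": 0, "az": 0, "gripper": 1},
  {"dx": 0.82, "dy": 0, "dz": 0, "ax": -0.43, "ay": 0, "az": 0, "gripper": 1},
  {"dx": 0.82, "dy": 0, "dz": 0, "ax": -0.43, "ay": 0, "az": 0, "gripper": 1},
  {"dx": 0.82, "dy": 0, "dz": 0, "ax": -0.43, "ay": 0, "az": 0, "gripper": 1},
  {"dx": 0.82, "dy": 0, "dz": 0, "ax": -0.43, "ay": 0, "az": 0, "gripper": 1},
  {"dx": 0.82, "dy": 0, "dz": 0, "ax": -0.43, "ay": 0, "az": 0.05, "gripper": 1},
  {"dx": 0, "dy": 0.7, "dz": 0, "ax": 0, "ay": 0, "az": 0, "gripper": 1},
  {"dx": 0, "dy": 0.7, "dz": 0, "ax": 0, "ay": 0, "az": 0, "gripper": 1},
  {"dx": 0, "dy": 0.5, "dz": 0, "ax": 0, "ay": 0, "az": 0, "gripper": 1},
])

```text
clock: 25.42
eef_pos: [513.3, 191.6, 267.4]
eef_rot: [2.62, -0.004, 1.562]
wrist_force: [0.1, 0.0, -1.2]
finger_gap: 19.0
finger_force: 40.0
```

>>> jog_arm([
  {"dx": 0, "dy": 0, "dz": 0.5, "ax": 0, "ay": 0, "az": 0, "gripper": 1},
  {"dx": 0, "dy": 0, "dz": 0.5, "ax": 0, "ay": 0, "az": 0, "gripper": 1},
  {"dx": 0, "dy": 0, "dz": 0.5, "ax": 0, "ay": 0, "az": 0, "gripper": 1},
  {"dx": 0, "dy": 0, "dz": 0, "ax": 0, "ay": 0, "az": 0, "gripper": 1},
  {"dx": 0, "dy": 0, "dz": 0, "ax": 0, "ay": 0, "az": 0, "gripper": 1},
])

```text
clock: 26.05
eef_pos: [542.6, 191.7, 216.5]
eef_rot: [2.619, -0.005, 1.562]
wrist_force: [0.0, 0.1, -0.9]
finger_gap: 19.0
finger_force: 40.0
```

```bash
python3 - <<'E'
from h import *
from cell import cams
plan([563,192.3,189.8],[2.618,0,1.561])
from cell import manip
p=manip.read_state()["eef_pos"]
ax=np.array([-.5,.005,.866]);m=np.array([591,192,141.3])
for n in("side","top"):
    im=cams.camera(n)["image"][:,:,::-1];cv2.imwrite(f"pics/l_{n}.png",im)
    print(n,"lid origin px",proj(n,p-38*ax),"mouth",proj(n,m))
    for c,r in(("lidrim",38),):
        u=np.array([0,1,0]);v=np.cross(ax,u);P=np.array([proj(n,p-38*ax+r*(np.cos(t)*u+np.sin(t)*v)) for t in np.linspace(0,6.28,90)]);Q=np.array([proj(n,p-22*ax+r*(np.cos(t)*u+np.sin(t)*v)) for t in np.linspace(0,6.28,90)])
        A=np.vstack([P,Q]);print("pred bbox",A.min(0),A.max(0))
    g=cv2.cvtColor(im,cv2.COLOR_BGR2GRAY).astype(int)
    c=proj(n,p-26*ax).round().astype(int)
    print("row",c[1],g[c[1],c[0]-28:c[0]+29].tolist(),c)
    print("col",c[0],g[c[1]-28:c[1]+29,c[0]].tolist())
E
```

```text
at [542.61 191.67 216.51] [ 2.62 -0.    1.56] q [ 0.35  0.14  1.82 -0.27  0.71  0.52] t 26.05 F [ 0.05  0.07 -0.93] gap 19.04092382313011 39.9997740983963
shift now-frame [0.02 0.11 0.83] end-frame [0.02 0.11 0.83] turn [-0.   -0.03 -0.01]
side lid origin px [311.84 168.57] mouth [322.09 179.06]
pred bbox [297.39 154.53] [323.53 179.1 ]
row 166 [175, 178, 173, 168, 155, 143, 141, 137, 141, 139, 143, 143, 143, 140, 138, 125, 104, 81, 76, 73, 65, 54, 46, 51, 57, 55, 55, 53, 62, 68, 71, 81, 104, 119, 120, 119, 110, 90, 69, 58, 61, 62, 70, 72, 71, 69, 74, 74, 77, 72, 71, 67, 69, 69, 70, 68, 63] [310 166]
col 310 [177, 177, 176, 167, 136, 98, 84, 65, 49, 46, 47, 49, 62, 85, 93, 100, 111, 111, 91, 81, 77, 76, 75, 71, 60, 56, 60, 59, 62, 69, 68, 70, 68, 68, 70, 71, 68, 68, 59, 57, 76, 116, 137, 142, 141, 139, 143, 145, 146, 140, 141, 139, 139, 144, 143, 147, 162]
top lid origin px [236.41 221.15] mouth [239.41 211.74]
pred bbox [218.11 205.18] [253.28 239.43]
row 223 [52, 8, 21, 18, 6, 35, 55, 62, 64, 61, 56, 57, 64, 59, 68, 84, 79, 79, 67, 52, 35, 15, 21, 18, 11, 6, 27, 22, 22, 25, 32, 54, 47, 53, 52, 52, 51, 54, 51, 55, 48, 46, 57, 47, 40, 43, 54, 52, 59, 57, 54, 50, 54, 55, 55, 48, 51] [236 223]
col 236 [86, 86, 84, 78, 89, 97, 83, 81, 89, 72, 57, 31, 2, 9, 10, 21, 19, 25, 11, 18, 30, 24, 14, 25, 16, 19, 19, 33, 22, 49, 48, 48, 32, 32, 25, 25, 18, 8, 3, 8, 15, 10, 17, 7, 12, 15, 4, 15, 14, 38, 27, 24, 29, 26, 10, 3, 34]
```

>>> jog_arm([
  {"dx": 0.02, "dy": 0.11, "dz": 0.3, "ax": 0, "ay": -0.03, "az": 0, "gripper": 1},
  {"dx": 0, "dy": 0, "dz": 0.4, "ax": 0, "ay": 0, "az": 0, "gripper": 1},
  {"dx": 0, "dy": 0, "dz": 0.4, "ax": 0, "ay": 0, "az": 0, "gripper": 1},
  {"dx": 0, "dy": 0, "dz": 0, "ax": 0, "ay": 0, "az": 0, "gripper": 1},
  {"dx": 0, "dy": 0, "dz": 0, "ax": 0, "ay": 0, "az": 0, "gripper": 1},
])

```text
clock: 26.78
eef_pos: [568.8, 192.3, 180.6]
eef_rot: [2.618, -0.0, 1.56]
wrist_force: [0.4, -0.5, -0.9]
finger_gap: 18.8
finger_force: 40.0
```

```bash
python3 - <<'E'
from h import *
plan([578,192.1,163.8],[2.618,0,1.561])
E
```

```text
at [568.77 192.25 180.56] [ 2.62 -0.    1.56] q [ 0.34  0.24  1.79 -0.29  0.63  0.54] t 26.775 F [ 0.39 -0.45 -0.91] gap 18.830976527624514 39.99969184398651
shift now-frame [-0.   -0.01  0.48] end-frame [-0.   -0.01  0.48] turn [-0.    0.   -0.01]
```

>>> jog_arm([
  {"dx": 0, "dy": 0, "dz": 0.15, "ax": 0, "ay": 0, "az": 0, "gripper": 1},
  {"dx": 0, "dy": 0, "dz": 0, "ax": 0, "ay": 0, "az": 0, "gripper": 1},
  {"dx": 0, "dy": 0, "dz": 0, "ax": 0, "ay": 0, "az": 0, "gripper": 1},
])

```text
clock: 27.15
eef_pos: [571.7, 192.3, 175.5]
eef_rot: [2.618, -0.0, 1.56]
wrist_force: [0.5, 0.6, -0.8]
finger_gap: 19.0
finger_force: 40.0
```

>>> jog_arm([
  {"dx": 0, "dy": 0, "dz": 0.08, "ax": 0, "ay": 0, "az": 0, "gripper": 1},
  {"dx": 0, "dy": 0, "dz": 0, "ax": 0, "ay": 0, "az": 0, "gripper": 1},
  {"dx": 0, "dy": 0, "dz": 0, "ax": 0, "ay": 0, "az": 0, "gripper": 1},
])

```text
clock: 27.52
eef_pos: [573.3, 192.2, 172.6]
eef_rot: [2.618, -0.0, 1.56]
wrist_force: [-0.2, 0.0, -1.6]
finger_gap: 19.1
finger_force: 40.0
```

>>> jog_arm([
  {"dx": 0, "dy": 0, "dz": 0.1, "ax": 0, "ay": 0, "az": 0, "gripper": 1},
  {"dx": 0, "dy": 0, "dz": 0, "ax": 0, "ay": 0, "az": 0, "gripper": 1},
  {"dx": 0, "dy": 0, "dz": 0, "ax": 0, "ay": 0, "az": 0, "gripper": 1},
])

```text
clock: 27.9
eef_pos: [575.4, 192.2, 169.1]
eef_rot: [2.618, -0.0, 1.56]
wrist_force: [0.2, 1.2, -1.0]
finger_gap: 19.3
finger_force: 40.0
```

>>> jog_arm([
  {"dx": 0, "dy": 0, "dz": 0.08, "ax": 0, "ay": 0, "az": 0, "gripper": 1},
  {"dx": 0, "dy": 0, "dz": 0, "ax": 0, "ay": 0, "az": 0, "gripper": 1},
  {"dx": 0, "dy": 0, "dz": 0, "ax": 0, "ay": 0, "az": 0, "gripper": 1},
])

```text
clock: 28.28
eef_pos: [577.0, 192.2, 166.4]
eef_rot: [2.618, -0.0, 1.56]
wrist_force: [0.4, 0.3, -0.3]
finger_gap: 18.9
finger_force: 40.0
```

>>> jog_arm([
  {"dx": 0, "dy": 0, "dz": 0.05, "ax": 0, "ay": 0, "az": 0, "gripper": 1},
  {"dx": 0, "dy": 0, "dz": 0, "ax": 0, "ay": 0, "az": 0, "gripper": 1},
  {"dx": 0, "dy": 0, "dz": 0, "ax": 0, "ay": 0, "az": 0, "gripper": 1},
])

```text
clock: 28.65
eef_pos: [577.9, 192.2, 164.6]
eef_rot: [2.618, -0.0, 1.56]
wrist_force: [0.3, 0.0, -0.5]
finger_gap: 19.2
finger_force: 40.0
```

>>> jog_arm([
  {"dx": 0, "dy": 0, "dz": 0.03, "ax": 0, "ay": 0, "az": 0, "gripper": 1},
  {"dx": 0, "dy": 0, "dz": 0, "ax": 0, "ay": 0, "az": 0, "gripper": 1},
  {"dx": 0, "dy": 0, "dz": 0, "ax": 0, "ay": 0, "az": 0, "gripper": 1},
])

```text
clock: 29.02
eef_pos: [578.5, 192.1, 164.2]
eef_rot: [2.618, -0.0, 1.56]
wrist_force: [-6.7, -1.4, 5.8]
finger_gap: 19.1
finger_force: 40.0
```

>>> jog_arm([
  {"dx": 0, "dy": 0, "dz": 0.03, "ax": 0, "ay": 0, "az": 0, "gripper": 1},
  {"dx": 0, "dy": 0, "dz": 0, "ax": 0, "ay": 0, "az": 0, "gripper": 1},
  {"dx": 0, "dy": 0, "dz": 0, "ax": 0, "ay": 0, "az": 0, "gripper": 1},
])

```text
clock: 29.4
eef_pos: [578.9, 192.3, 164.3]
eef_rot: [2.617, -0.001, 1.56]
wrist_force: [-20.7, -3.4, 20.2]
finger_gap: 18.9
finger_force: 40.0
```

>>> jog_arm([
  {"dx": 0, "dy": 0, "dz": -0.04, "ax": 0, "ay": 0, "az": 0, "gripper": 1},
  {"dx": 0, "dy": 0, "dz": 0, "ax": 0, "ay": 0, "az": 0, "gripper": 1},
  {"dx": 0, "dy": 0, "dz": 0, "ax": 0, "ay": 0, "az": 0, "gripper": 0.75},
  {"dx": 0, "dy": 0, "dz": 0, "ax": 0, "ay": 0, "az": 0, "gripper": 0.6},
  {"dx": 0, "dy": 0, "dz": 0, "ax": 0, "ay": 0, "az": 0, "gripper": 0.5},
  {"dx": 0, "dy": 0, "dz": 0, "ax": 0, "ay": 0, "az": 0, "gripper": 0.5},
])

```text
clock: 30.15
eef_pos: [578.4, 192.2, 163.9]
eef_rot: [2.618, -0.0, 1.56]
wrist_force: [-0.8, 0.5, 0.4]
finger_gap: 46.4
finger_force: 0.0
```

>>> jog_arm([
  {"dx": 0, "dy": 0, "dz": -0.3, "ax": 0, "ay": 0, "az": 0, "gripper": 0.5},
  {"dx": 0, "dy": 0, "dz": -0.8, "ax": 0, "ay": 0, "az": 0, "gripper": 0.5},
  {"dx": 0, "dy": 0, "dz": -0.9, "ax": 0, "ay": 0, "az": 0, "gripper": 0.5},
  {"dx": 0, "dy": 0, "dz": -0.9, "ax": 0, "ay": 0, "az": 0, "gripper": 0.5},
  {"dx": 0, "dy": -0.9, "dz": 0, "ax": 0, "ay": 0, "az": 0, "gripper": 0.5},
  {"dx": 0, "dy": -0.9, "dz": 0, "ax": 0, "ay": 0, "az": 0, "gripper": 0.5},
  {"dx": 0, "dy": -0.9, "dz": 0, "ax": 0, "ay": 0, "az": 0, "gripper": 0.5},
  {"dx": 0, "dy": 0, "dz": 0, "ax": 0, "ay": 0, "az": 0, "gripper": 0.5},
])

```text
clock: 31.15
eef_pos: [425.3, 193.8, 210.2]
eef_rot: [2.619, 0.0, 1.561]
wrist_force: [0.4, 1.0, 0.7]
finger_gap: 46.9
finger_force: 0.0
```

```bash
python3 - <<'E'
from h import *
from cell import cams
plan([490,192,300])
ax=np.array([-.5,.005,.866]);m=np.array([591,192,141.3]);u=np.array([0,1,0]);v=np.cross(ax,u)
for n in("side","top"):
    im=cams.camera(n)["image"][:,:,::-1].astype(int);cv2.imwrite(f"pics/e_{n}.png",im)
    o=cv2.imread(f"pics/{n}0.png").astype(int)
    C=lambda s,r:np.array([proj(n,m+s*ax+r*(np.cos(t)*u+np.sin(t)*v)) for t in np.linspace(0,6.28,90)])
    A=np.vstack([C(-12,38),C(4,38)]);print(n,"pred lid bbox",A.min(0),A.max(0),"top disc centre",proj(n,m+4*ax),"knob",proj(n,m+29*ax))
    x0,y0=(285,140) if n=="side" else (205,180)
    a,b=im[y0:y0+80,x0:x0+85],o[y0:y0+80,x0:x0+85]
    d=(np.abs(a-b).max(2)>25).astype(np.uint8);d=cv2.morphologyEx(d,cv2.MORPH_OPEN,np.ones((3,3),np.uint8))
    k,_,st,ce=cv2.connectedComponentsWithStats(d)
    for i in range(1,k):
        if st[i,4]>40: print("changed blob",st[i,:2]+[x0,y0],st[i,:2]+[x0,y0]+st[i,2:4],st[i,4],ce[i]+[x0,y0])
E
```

```text
at [425.27 193.84 210.24] [2.62 0.   1.56] q [ 0.47 -0.09  2.07 -0.36  0.72  0.7 ] t 31.15 F [0.41 1.02 0.68] gap 46.85918146637126 0.0
shift now-frame [-0.03  2.52 -1.14] end-frame [-0.03  2.52 -1.14] turn [0. 0. 0.]
side pred lid bbox [310.03 167.94] [335.68 192.09] top disc centre [321.4  178.19] knob [317.03 172.64]
changed blob [285 171] [331 198] 608 [306.2  182.13]
top pred lid bbox [222.87 194.73] [256.22 227.41] top disc centre [239.15 212.31] knob [237.46 215.97]
changed blob [225 200] [245 224] 287 [232.91 213.15]
changed blob [236 222] [251 228] 52 [243.54 225.12][ WARN:0@2.059] global loadsave.cpp:1063 imwrite_ Unsupported depth image for selected encoder is fallbacked to CV_8U.
```

>>> jog_arm([
  {"dx": 0, "dy": -0.5, "dz": -0.9, "ax": 0, "ay": 0, "az": 0, "gripper": 0.5},
  {"dx": -0.9, "dy": 0, "dz": -0.9, "ax": 0, "ay": 0, "az": 0, "gripper": 0.5},
  {"dx": -0.9, "dy": 0, "dz": 0, "ax": 0, "ay": 0, "az": 0, "gripper": 0.5},
  {"dx": -0.9, "dy": 0, "dz": 0, "ax": 0, "ay": 0, "az": 0, "gripper": 0.5},
  {"dx": -0.9, "dy": 0, "dz": 0, "ax": 0, "ay": 0, "az": 0, "gripper": 0.5},
  {"dx": -0.9, "dy": 0, "dz": 0, "ax": 0, "ay": 0, "az": 0, "gripper": 0.5},
  {"dx": -0.9, "dy": 0, "dz": 0, "ax": 0, "ay": 0, "az": 0, "gripper": 0.5},
  {"dx": 0, "dy": 0, "dz": 0, "ax": 0, "ay": 0, "az": 0, "gripper": 0.5},
])

```text
clock: 32.25
eef_pos: [371.7, -24.1, 263.9]
eef_rot: [2.616, 0.0, 1.554]
wrist_force: [-0.1, -0.2, 0.4]
finger_gap: 46.9
finger_force: 0.0
```

```bash
python3 - <<'E'
from h import *
from cell import cams
plan([490,192,300])
for n,(x,y,w,h) in(("side",(302,160,44,40)),("top",(215,188,48,48))):
    im=cams.camera(n)["image"][:,:,::-1].copy();cv2.imwrite(f"pics/e2_{n}.png",im)
    g=cv2.cvtColor(im,cv2.COLOR_BGR2GRAY);print(n)
    for r in range(y,y+h,2): print(r," ".join("%3d"%g[r,c] for c in range(x,x+w,2)))
    o=cv2.imread(f"pics/{n}0.png")
    d=np.abs(im.astype(int)-o).max(2)>40
    d=cv2.morphologyEx(d.astype(np.uint8),cv2.MORPH_OPEN,np.ones((3,3),np.uint8))
    k,_,st,ce=cv2.connectedComponentsWithStats(d)
    for i in range(1,k):
        if st[i,4]>60: print("changed",st[i],ce[i])
E
```

```text
at [371.65 -24.12 263.87] [2.62 0.   1.55] q [-0.24 -0.46  2.21  0.14  0.88 -0.28] t 32.25 F [-0.13 -0.23  0.35] gap 46.898191766616954 0.0
shift now-frame [5.45 2.94 0.66] end-frame [5.45 2.94 0.66] turn [0. 0. 0.]
side
160 172 174 171 168 172 170 170 175 140 113  94  71  71  70  73  71  74  71  83  88  42  38
162 172 172 175 169 171 170 168 175 138  95  75  71  71  77  73  70  64  66  66  85  99  39
164 173 174 170 171 172 171 170 172 137  77  69  71  73  77  73  70  72  64  61  68 122  96
166 172 172 170 171 170 168 170 167 144  73  71  70  74  72  76  69  71  68  68  61 113 148
168 168 165 168 173 174 170 170 170 162  94  72  73  78  80  73  74  71  70  67  71  98 150
170 169 170 168 171 170 170 173 168 169 141 101 112 116 110  96  75  73  74  83  92  99  99
172 170 169 166 166 168 167 163 144 130 118 120 123 123 125 126  99  91  90  95  93  94  96
174 166 170 167 168 168 169 139 121 108  80 118 119 121 121 123 105  89  95  97  96  93  94
176 169 168 171 165 167 164 115  88  67  60  93 120 124 124 124 100  73  94  92  93  92  94
178 169 170 171 169 168 145 112  68  57  63  79 119
[... 4148 characters left out ...]
 64  43  53  50  29  23  20  27  43  44  38  59  59  56  57  78  73  74
232  70  73  65  71  73  71  72  44  58  60  52  53  57  50 100  99  95 102  97  93  96  97  91  86
234  69  67  70  66  66  71  68  40  60  56  49  52  52  52 103  96  92  95  94  91  94  94  89  84
changed [227 202  14  15 117] [232.25 208.62]
changed [  303   262   337   218 29857] [496.25 396.84]
changed [340 269   9   8  62] [344.03 272.47]
changed [440 277  37  21 454] [456.79 284.69]
changed [446 314  24  12  78] [457.54 319.53]
changed [454 318  59  18 543] [478.36 326.4 ]
changed [ 209  374   92  106 4495] [258.25 437.4 ]
changed [351 395  14   9  91] [357.42 398.51]
changed [372 464  17  13  68] [380.6  470.13]
```

The lid disc and knob sit within about 1 px of the fully-home prediction in both views, and the stand and bystanders are unchanged. Signing off.

```bash
python3 -c "
from cell import job
print(job.sign_off())"
```

```text
the job is handed in; nothing more can be done
None
```

The job is handed in at 32 s: three full strokes done, the brush hung back in its fork and the lid home on the jar. The final camera check agreed, but sign-off returned no verdict.

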